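# Pack the weld-test coupons and pin the chest shut

### The job

Pack the flat-bar test coupons for the lab: lay every one of them inside the small steel chest. Loosen the wing screw on the cover's collar, slide the cover fully shut and tighten the screw again, then swing the hasp down over the staple and drop the retaining pin upright through the staple's loop until its flange rests on it. Leave the other things on the table where they are.

Things in the scene. Friction and masses are not known exactly. Their poses are not given: they have to be found in the camera images.
- chest_in (a point): middle of the inside floor of the chest, a fixed open-topped grey steel box. Axes turn with the chest: x from its front to its back, y to its left, z up; the front faces roughly the robot. Inside 84 mm (x) by 124 mm (y), walls 3 mm; this floor is 4 mm above the worktop, the rim 51 mm above this point. Coupons may lie on top of one another.
- chest: the same chest, origin under its middle at worktop height, same axes. A staple stands out of its front wall. 105 mm to the right (-y) a guide rod runs along x, on end stands 52 mm high; a guide channel edges the left side, 65 mm above the worktop. The open cover stands out behind the box, which is then open from above.
- loop (a point): top of the middle of the staple's loop, a level U of 6 mm round bar on the chest's front wall, 66 mm in front of the middle of the chest and 37 mm above the worktop. The loop's opening, seen from above, is 16 mm (y) wide and, from the bar at its front end to the hasp strap when that is down, 23 mm (x). Axes parallel to the chest's.
- cover (a joint): travel in m of the sliding cover, a flat steel plate 92 x 136 mm, top 60 mm above the worktop: 0 open (behind the box), 0.092 fully shut. Shuts towards the chest's front (-x), 2 N friction, stays where left. On its right an arm joins it to a collar, 28 mm across, on the guide rod; the collar cannot slide until its wing screw is loosened.
- screw (a joint): turn in rad of the wing screw on the collar: 0 tight, 1.4 fully loose (end stop); loosens anticlockwise seen from above; from about 1.0 on the collar is free to slide. Turned back to 0 with the cover shut, it holds the cover shut. About 0.04 N m friction.
- wing (a point): centre of the wing of that screw: an upright flat bar 44 mm long, 9 mm thick, 18 mm high, 83 mm above the worktop, on a stem, free all round; moves with the cover. Its own x axis lies along the bar: along the chest's x when tight, nearly along the chest's y when loose. z is up, the turning axis. The cover may be slid by holding this wing.
- hasp (a joint): angle in rad of the hasp, a steel strap hinged on the cover's front edge: 0 sticking straight up, 1.57 level and pointing forward (-x of the chest), 3.14 hanging straight down over the staple (end stop; the staple then stands out through the strap's slot). Stays where left, about 0.05 N m friction.
- hasp_pivot (a point): middle of the hasp's hinge axis, 62 mm above the worktop; the axis runs along the chest's y; moves with the cover. When the cover is shut it is 51 mm in front of the chest's middle.
- hasp_tab (a point): centre of the hasp's thumb tab, a plate 34 mm wide and 26 mm long in the plane of the strap (3 mm thick), 40 mm to the left (+y) of the hasp's middle and 35 mm from the hinge axis, clear of the staple, for pushing the hasp. The strap is 52 mm long, 48 mm wide. The point's z axis points from the hinge to the strap's free end.
- pin_head (a point): middle of the grip of the steel retaining pin, a round knob 16 mm across, 34 mm high. Below it a flange 26 mm across, 5 mm thick, its underside 22 mm below this point, and a shank 8 mm across reaching 52 mm below this point, tapered at its end. At the start it stands upright in the pin stand. Seated in the staple this point is 22 mm above loop.
- pin: the same retaining pin; origin at the end of the shank, z axis along the pin towards the knob
- pin_stand: fixed square steel block 48 x 48 x 36 mm with a 11 mm hole from above in its middle, where the pin stands; origin under its middle
- coupon_0_mid (a point): middle of a rusty flat steel bar coupon, 30 mm (x) by 90 mm (y) by 6 mm thick, lying flat on the worktop (this point 3 mm above it); not present in every run
- coupon_1_mid (a point): middle of a rusty flat steel bar coupon, 30 mm (x) by 90 mm (y) by 6 mm thick, lying flat on the worktop (this point 3 mm above it); not present in every run
- coupon_2_mid (a point): middle of a rusty flat steel bar coupon, 30 mm (x) by 90 mm (y) by 6 mm thick, lying flat on the worktop (this point 3 mm above it); not present in every run
- coupon_3_mid (a point): middle of a rusty flat steel bar coupon, 30 mm (x) by 90 mm (y) by 6 mm thick, lying flat on the worktop (this point 3 mm above it); not present in every run
- gusset_c: bystander to be left alone: a triangular gusset plate, 65 x 65 x 6 mm; origin under its middle
- magnet: bystander to be left alone: a red triangular welding magnet 74 x 103 x 16 mm; origin under its middle

How it is judged:
By the outcome, as a careful person would: the job done as asked, in the order asked, and still so for the second after the job is handed in, with the robot touching nothing.
Of coupon_0, coupon_1, coupon_2, coupon_3 only 3 to 4 are there at a start; the rules pass over those that are not, and their reading is None.
At some moment in a run one of coupon_0, coupon_1, coupon_2 may be knocked a few centimetres aside while the robot is not near it.
It also fails if it takes over 192 s, if anything falls off the work surface, if the arm or the gripper's body presses on something with over 40 N, if the wrist force passes 120 N, or if a joint passes its speed limit or range.

### The arm

A 7-joint arm with a two-finger parallel gripper is mounted at the origin on a cart in front of the work surface, level with it; the furniture and walls round the work are solid. World frame = base frame: x ahead of the robot, y to its left, z up, the work surface at z = 0. Lengths are in m, angles in degrees, forces in N, time in s.
With the tool pointing down it reaches from about 0.425 to 0.875 m from the base axis. Payload 4.7 kg.
Tool frame: the origin (TCP) lies midway between the tips of the shut fingers; the grasp point (between the pads) lies 19 mm behind it; z points along the fingers, y is the direction in which the jaws open and shut (so a half turn about z gives the same grasp; the last joint's range is limited). The gripper opens to 87 mm and grips with 3 to 60 N. Pads are 19 mm wide; open, the fingers measure 117 mm over their backs; the gripper's body (75 mm by 190 mm) begins 51 mm behind the grasp point.
Start: joints at [-71.385, 18.392, -4.016, 83.108, 1.295, 78.541, -3.26], TCP at [0.199, 0.619, 0.223] pointing down, gripper open.
Joint ranges: [-163.93, 163.93], [-17.29, 119.83], [-79.2, 71.16], [3.27, 140.29], [-89.18, 269.18], [5.43, 117.66], [-154.24, 154.24]. Speed limits (degrees/s): [147.25, 147.25, 180, 180, 180, 180, 180].

### API

Orientations are given as [roll, pitch, yaw] about the fixed x, y, z axes, in that order (R = Rz(yaw) Ry(pitch) Rx(roll)).
In Python, from cell import env gives the robot as it stands. The module is installed in compiled form; this text tells all that it offers.
- The arm moves only by the tool servo_tool, never from a script. Its argument "plan" is a list of rows, each a list of 3 entries, a list of its own where there are three numbers: the opening, from 0 (shut) to 1 (fully open), then the shift along the tool's x, y, z in cm, then the turn, a rotation vector about the tool's x, y, z in degrees. A call has 1 to 20 rows; each row shifts and turns the pose as measured when the row begins, along the tool's axes as they then stand; what a row does not reach is not made up. A row lasts 1/12 s, in which the tool goes at most 41.7 mm and 7.16 degrees, less where a joint would pass 70% of its speed; a pose out of reach is approached as far as the arm can. A call is refused whole if a number of a shift passes 4.17 or a number of a turn 7.16, either way. A call with a gripper value outside its range is refused whole. The fingers move at their own pace and stop on an object; "force" is the grip in N (left out, the last holds). Time passes only in rows, so rows that do not move let the fingers close. It gives the time, the measured TCP pose, the force and the opening at its end, in the units of the state.
- env.get_obs(): the state, without advancing time (a new reading comes with each control period).
- env.read_camera(name): name is "scene" or "top" or "wrist"; returns a dict with "image" (384x512x3 uint8, blue, green, red), "fx", "fy", "cx", "cy" (pixels), "rvec" (rotation vector, rad) and "tvec" (3), from world to camera coordinates, as OpenCV has them; the wrist camera has in their place "T_tool_cam" (4x4, takes a point from camera to tool coordinates, whose origin is the TCP and whose axes are the flange's). Camera axes: x right, y down, z forward; pixel columns grow to the right and rows downward; lengths in m; the calibration is good to about 2 mm. A picture is of the moment at which its call begins: read the wrist's pose just before it. There is no depth.
- env.sign_off(): hands the job in, once; it reports no verdict.
The state is a dict: "time_s": time; "qpos": joint angles; "joint_velocities": joint speeds; "effort": joint torques, N m; "tool_pos": TCP position; "tool_rot": TCP orientation; "force": force on the tool from outside, world axes, zero at the start; "wrist_torque": the same for the moment, N m; "grip_width": finger opening in m.
Only numpy, scipy, OpenCV 4.12 (cv2) and the standard library are available. Lean on these libraries where they do the work, as an engineer would, in place of code of your own. Each camera call takes 0.05 s, during which the arm holds its last target. There are 200 camera calls.

## Working session

There is one attempt and no reset: what is moved stays moved. The work goes in short steps, Python scripts to look and compute and a tool call to move; the robot and the scene stay as the last step left them, time stands still between calls to the robot, and variables do not carry over. Pictures are saved under pics/ and viewed, about 12 in all and at most 16, crops included, and the job is handed in when it is done.

Besides the shell and the picture viewer there is one more tool, called after ">>>" as name([rows], argument=value, ...), one row to a line, values as JSON. servo_tool: Moves the arm, as the interface text tells. Its arguments: {"type":"object","properties":{"plan":{"type":"array"},"force":{"type":"number"}},"required":["plan"]}

```bash
mkdir -p pics; ls; python3 - <<'E'
from cell import env
import cv2
print(env.get_obs())
for n in ("top","scene"):
    c=env.read_camera(n); cv2.imwrite(f"pics/{n}0.png",c["image"]); print(n,[c[k] for k in("fx","fy","cx","cy","rvec","tvec")])
E
```

```text
pics
{'time_s': 0.0, 'qpos': array([-71.38562195,  18.44079888,  -4.01563418,  83.17486741,
         1.29377438,  78.54097156,  -3.25877982]), 'joint_velocities': array([-0.00359608,  0.01955035, -0.04405963,  0.00404422, -0.0407028 ,
        0.06225164,  0.02353443]), 'effort': array([ 8.08609566e-04, -4.91279376e+01, -4.03440781e-01, -3.12542689e+01,
       -6.38661068e-02,  4.34962485e-02,  1.88042814e-04]), 'tool_pos': array([0.1986423 , 0.61831843, 0.22144212]), 'tool_rot': array([-1.79888538e+02,  4.51375985e-03,  1.62196448e+02]), 'force': array([0.78661472, 0.46083926, 0.34686326]), 'wrist_torque': array([ 0.00898846,  0.00307826, -0.01104087]), 'grip_width': 0.08692270280438338}
top [421.07531000998694, 421.07531000998694, 258.8937084248114, 182.5244152610304, array([ 2.16748573, -2.17201186,  0.15029256]), array([-0.00283194,  0.53182951,  1.18460944])]
scene [350.47664005387554, 350.47664005387554, 261.10340048169195, 192.127400552878, array([ 2.33909601, -0.82186615,  0.27818364]), array([-0.3973736 ,  0.32476358,  0.74848647])]
```

View pics/top0.png

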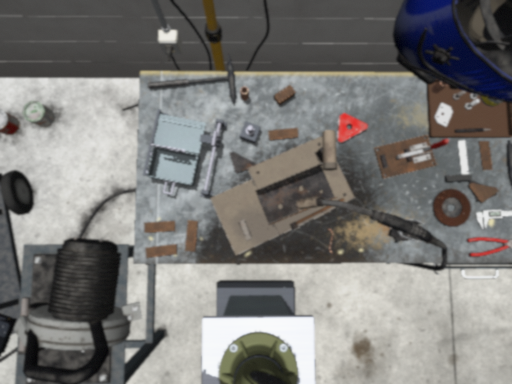

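View pics/scene0.png

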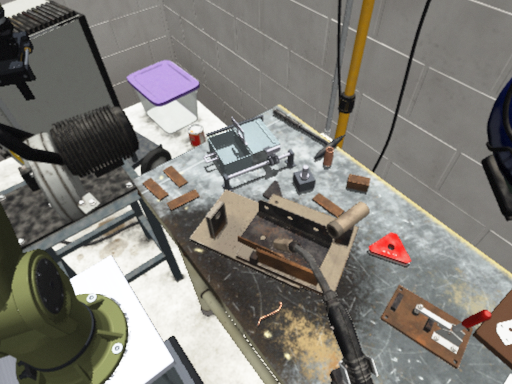

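```bash
cat > h.py <<'E'
import numpy as np, cv2
from cell import env
from scipy.spatial.transform import Rotation as R
def cam(n):
    """image, K, T_world_cam"""
    o=env.get_obs(); c=env.read_camera(n)
    K=np.array([[c["fx"],0,c["cx"]],[0,c["fy"],c["cy"]],[0,0,1]])
    if n=="wrist":
        T=np.eye(4); T[:3,:3]=R.from_euler("xyz",o["tool_rot"],degrees=True).as_matrix(); T[:3,3]=o["tool_pos"]
        T=T@np.array(c["T_tool_cam"])
    else:
        T=np.eye(4); T[:3,:3]=cv2.Rodrigues(np.array(c["rvec"]))[0]; T[:3,3]=np.ravel(c["tvec"]); T=np.linalg.inv(T)
    return c["image"],K,T
def back(K,T,uv,z):
    uv=np.atleast_2d(np.array(uv,float)); d=np.c_[uv,np.ones(len(uv))]@np.linalg.inv(K).T@T[:3,:3].T
    return T[:3,3]+d*((z-T[2,3])/d[:,2])[:,None]
def proj(K,T,P):
    P=np.atleast_2d(P); q=(P-T[:3,3])@T[:3,:3]@K.T
    return q[:,:2]/q[:,2:]
def crop(img,x0,y0,x1,y1,s,name):
    cv2.imwrite("pics/"+name,cv2.resize(img[y0:y1,x0:x1],None,fx=s,fy=s,interpolation=cv2.INTER_CUBIC))
E
python3 - <<'E'
from h import *
np.set_printoptions(precision=4,suppress=True)
i,K,T=cam("top"); print(T[:3,3])
print(back(K,T,[[159,227],[160,251],[191,236],[283,134],[285,95],[140,72],[179,150],[212,157],[250,131],[256,350]],0.0))
print(proj(K,T,[[0.199,0.619,0.22],[0,0,0]]))
m=cv2.cvtColor(i,cv2.COLOR_BGR2HSV)
crop(i,130,70,310,270,4,"top1.png")
# coupon rects by colour
mask=((m[...,0]<14)&(m[...,1]>100)&(m[...,2]>50)).astype(np.uint8)
n,l,s,ce=cv2.connectedComponentsWithStats(mask)
for k in range(1,n):
    if 80<s[k,4]<2000 and ce[k,0]<330 and ce[k,1]<262:
        p=np.argwhere(l==k)[:,::-1]; w=back(K,T,p,0.006)[:,:2]; r=cv2.minAreaRect((w*1000).astype(np.float32)); print(ce[k],s[k,4],r)
E
```

```text
[0.3883 0.0206 1.2389]
[[ 0.4054  0.2869  0.    ]
 [ 0.3363  0.2823  0.    ]
 [ 0.379   0.1936  0.    ]
 [ 0.6825 -0.0776  0.    ]
 [ 0.8037 -0.0849  0.    ]
 [ 0.8744  0.356   0.    ]
 [ 0.6334  0.2332  0.    ]
 [ 0.6123  0.1349  0.    ]
 [ 0.6916  0.0216  0.    ]
 [ 0.0584  0.0052  0.    ]]
[[ -7.3928 315.5891]
 [257.8871 371.5659]]
[ 10.0522 128.0348] 115 ((695.8110961914062, 732.3602905273438), (32.58085632324219, 39.9456787109375), 48.109439849853516)
```

View pics/top1.png

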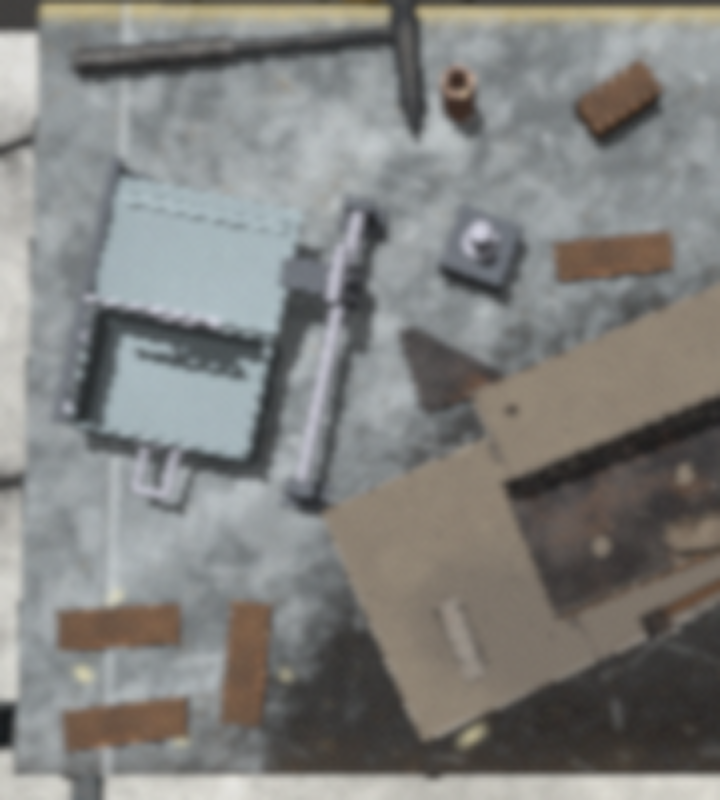

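>>> servo_tool([
  [1,[-3.3,-2.2,-0.6],[0,0,0]],
  [1,[-3.3,-2.2,-0.6],[0,0,0]],
  [1,[-3.3,-2.2,-0.6],[0,0,0]],
  [1,[-3.3,-2.2,-0.6],[0,0,0]],
  [1,[-3.3,-2.2,-0.6],[0,0,0]],
  [1,[-3.3,-2.2,-0.6],[0,0,0]],
  [1,[-3.3,-2.2,-0.6],[0,0,0]],
  [1,[-3.3,-2.2,-0.6],[0,0,0]],
  [1,[-3.3,-2.2,-0.6],[0,0,0]],
  [1,[-3.3,-2.2,-0.6],[0,0,0]],
  [1,[-3.3,-2.2,-0.6],[0,0,0]],
  [1,[-3.3,-2.2,-0.6],[0,0,0]],
])

```text
time_s: 1.15
tool_pos: [0.4969, 0.2408, 0.2881]
tool_rot: [-179.5, -0.5, 163.5]
force: [-0.3, 1.6, 0.0]
grip_width: 0.0872
```

>>> servo_tool([
  [1,[0,0,0],[0,0,7]],
  [1,[0,0,0],[0,0,7]],
  [1,[0,0,0],[0,0,7]],
  [1,[0,0,0],[0,0,7]],
  [1,[0,0,0],[0,0,7]],
  [1,[0,0,0],[0,0,7]],
  [1,[0,0,0],[0,0,7]],
  [1,[0,0,0],[0,0,7]],
  [1,[0,0,0],[0,0,7]],
  [1,[0,0,0],[0,0,7]],
])

```text
time_s: 1.98
tool_pos: [0.5048, 0.2241, 0.2873]
tool_rot: [-179.4, 0.6, 91.7]
force: [0.6, 0.2, -0.6]
grip_width: 0.0869
```

```bash
python3 - <<'E'
from h import *
np.set_printoptions(precision=4,suppress=True)
o=env.get_obs(); print(o["tool_pos"],o["tool_rot"],o["qpos"])
i,K,T=cam("wrist"); print(K,T, env.read_camera("wrist")["T_tool_cam"]); cv2.imwrite("pics/w0.png",i)
np.save("w0.npy",T)
E
```

```text
[0.5048 0.2241 0.2873] [-179.4023    0.6034   91.7329] [-44.4585   5.5147  19.0484  91.4506  -1.4936  84.1273 -23.5867]
[[297.1585   0.     258.1802]
 [  0.     297.1585 191.3513]
 [  0.       0.       1.    ]] [[ 0.9995  0.032  -0.0013  0.5046]
 [ 0.0301 -0.9524 -0.3032  0.3058]
 [-0.011   0.303  -0.9529  0.4496]
 [ 0.      0.      0.      1.    ]] [[-0.     -0.9561 -0.293   0.0799]
 [ 1.      0.0001 -0.0005  0.0006]
 [ 0.0005 -0.293   0.9561 -0.1631]
 [ 0.      0.      0.      1.    ]]
```

View pics/w0.png

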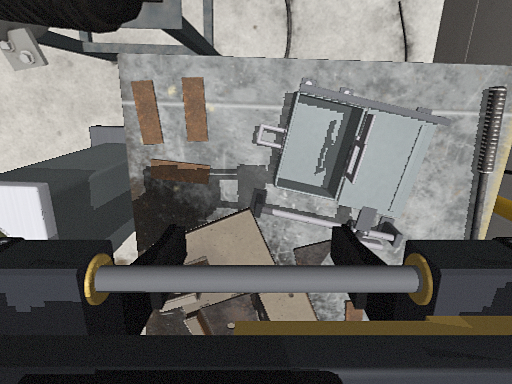

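```bash
python3 - <<'E'
import cv2
from h import crop
i=cv2.imread("pics/w0.png"); crop(i,240,70,450,250,3.8,"w0c.png")
crop(i,120,60,260,200,4,"w0d.png")
E
```

```text
(no output)
```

View pics/w0c.png

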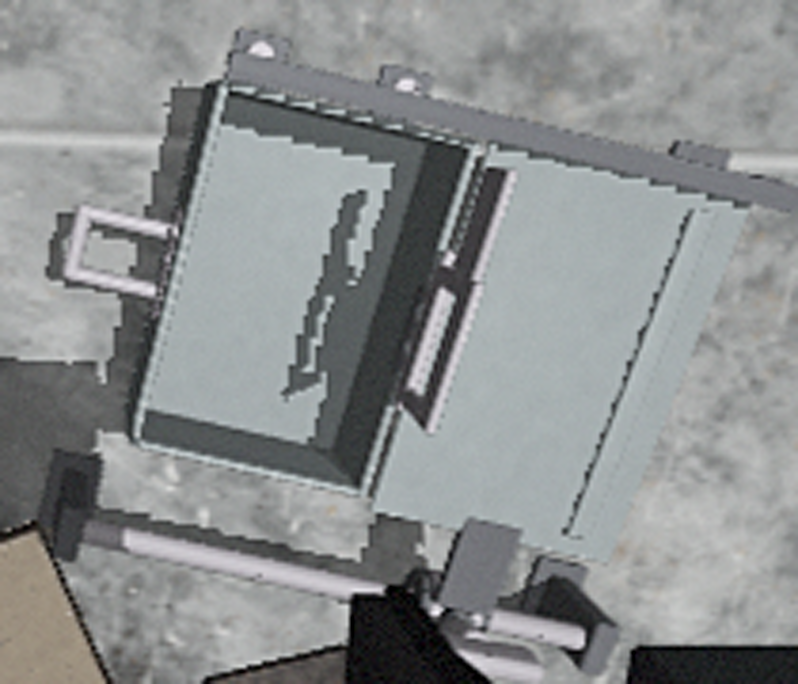

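View pics/w0d.png

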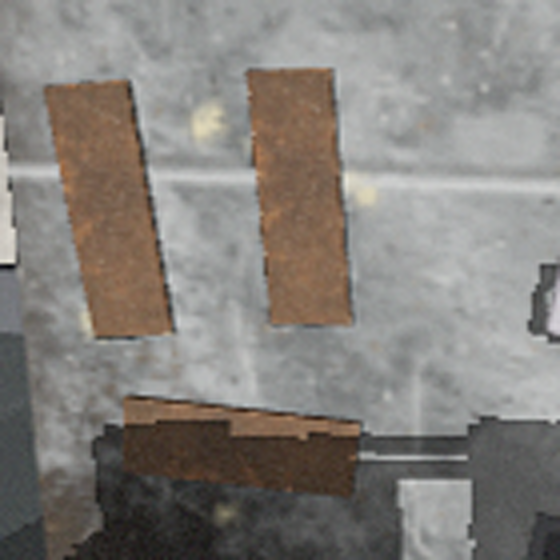

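```bash
cat >> h.py <<'E'
from scipy.optimize import least_squares
def fit(K,T,P,uv,p0):
    """P points in object frame (m), returns x,y,yaw(rad), residuals px"""
    P=np.array(P,float); uv=np.array(uv,float)
    def w(p):
        c,s=np.cos(p[2]),np.sin(p[2]); return np.c_[p[0]+c*P[:,0]-s*P[:,1],p[1]+s*P[:,0]+c*P[:,1],P[:,2]]
    r=least_squares(lambda p:(proj(K,T,w(p))-uv).ravel(),p0,loss="soft_l1")
    return r.x,r.fun.reshape(-1,2)
E
python3 - <<'E'
from h import *
np.set_printoptions(precision=4,suppress=True)
K=np.array([[297.1585,0,258.18],[0,297.1585,191.35],[0,0,1]]); T=np.load("w0.npy")
P=np.array([[-45,65,55],[-45,-65,55],[45,-65,55],[-81.5,14,35],[-81.5,-14,35],[46,-68,60],[138,-68,60]])/1e3
uv=np.array([[219,85],[135,440],[366,496],[83,207],[64,278],[375,515],[606,560]])/3.8+[240,70]-.4
x,r=fit(K,T,P,uv,[.63,.23,-.2]); print(x[:2],np.degrees(x[2]));print(r)
C=lambda q:np.array(q)/4+[120,60]-.4
h=np.array([[-15,45,6],[15,45,6],[15,-45,6],[-15,-45,6]])/1e3
for n,q in dict(A=[[248,70],[333,68],[353,325],[271,326]],B=[[45,86],[129,80],[174,332],[94,338]]).items():
    x,r=fit(K,T,h,C(q),[.4,.28,0]);print(n,x[:2],np.degrees(x[2]),r.round(1).tolist())
h2=np.array([[45,15,6],[45,-15,6],[-45,-15,6],[-45,15,6]])/1e3
x,r=fit(K,T,h2,C([[360,422],[350,496],[124,470],[124,397]]),[.4,.19,0]);print("C",x[:2],np.degrees(x[2]),r.round(1).tolist())
E
```

```text
[0.5822 0.2424] -10.653159536528694
[[ 0.6858 -1.3111]
 [-1.0439  1.9439]
 [ 0.6234  0.5652]
 [-0.6579 -0.6369]
 [-0.0195  0.747 ]
 [-0.8209 -1.1026]
 [ 1.2844  0.4694]]
A [0.4091 0.2848] 2.9571188636612113 [[-0.0, -0.2], [0.1, -0.2], [-0.2, 0.2], [0.2, 0.3]]
B [0.3397 0.2786] 6.155824277350122 [[-0.0, -0.3], [-0.0, -0.6], [-0.1, 0.5], [0.1, 0.5]]
C [0.3822 0.1929] -4.746891013484202 [[-0.2, -0.0], [1.1, 0.2], [-0.3, 0.3], [-0.3, -0.5]]
```

```bash
cat >> h.py <<'E'
def go(p,yaw,tilt=0):
    """shift (cm) and turn (deg) in present tool axes to reach p, yaw, then tilt about tool x"""
    o=env.get_obs(); A=R.from_euler("xyz",o["tool_rot"],degrees=True)
    B=R.from_euler("xyz",[180,0,yaw],degrees=True)*R.from_rotvec([tilt,0,0],degrees=True)
    d=A.inv().apply(np.array(p)-o["tool_pos"])*100; t=(A.inv()*B).as_rotvec(degrees=True)
    print("at",o["tool_pos"].round(4),o["tool_rot"].round(1),"F",o["force"].round(1),"w",round(o["grip_width"],4),"t",round(o["time_s"],1))
    print("shift",d.round(2),"turn",t.round(1),"rows>=",round(max(np.linalg.norm(d)/4.1,np.linalg.norm(t)/7.1),1))
E
python3 -c "
from h import *
go([.4091,.2848,.03],93)"
```

```text
at [0.5048 0.2241 0.2872] [-179.4    0.6   92.1] F [-0.3  0.5  0.2] w 0.087 t 2.1
shift [ 6.68 -9.07 25.75] turn [-0.6  0.6 -0.9] rows>= 6.9
```

>>> servo_tool([
  [0.55,[0,0,0],[-0.6,0.6,-0.9]],
  [0.55,[0.8,-1.1,3.2],[0,0,0]],
  [0.55,[0.8,-1.1,3.2],[0,0,0]],
  [0.55,[0.8,-1.1,3.2],[0,0,0]],
  [0.55,[0.8,-1.1,3.2],[0,0,0]],
  [0.55,[0.8,-1.1,3.2],[0,0,0]],
  [0.55,[0.8,-1.1,3.2],[0,0,0]],
  [0.55,[0.8,-1.1,3.0],[0,0,0]],
  [0.55,[0.8,-1.1,2.0],[0,0,0]],
  [0.55,[0,0,0],[0,0,0]],
])

```text
time_s: 2.92
tool_pos: [0.413, 0.2835, 0.0385]
tool_rot: [179.2, -0.5, 95.2]
force: [-0.9, -1.2, 0.2]
grip_width: 0.0479
```

```bash
python3 -c "
from h import *
go([.4091,.2848,.002],93)
i,K,T=cam('wrist'); cv2.imwrite('pics/w1.png',i)"
```

```text
at [0.413  0.2835 0.0385] [179.2  -0.5  95.2] F [-0.9 -1.2  0.2] w 0.0479 t 2.9
shift [ 0.14 -0.43  3.64] turn [ 0.8 -0.5  2.2] rows>= 0.9
```

View pics/w1.png

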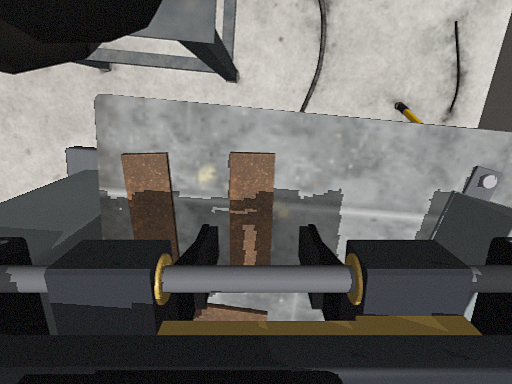

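>>> servo_tool([
  [0.55,[0.1,-0.4,1.6],[0.8,-0.5,2.2]],
  [0.55,[0,0,1.2],[0,0,0]],
  [0.55,[0,0,0.8],[0,0,0]],
  [0.55,[0,0,0],[0,0,0]],
], force=40)

```text
time_s: 3.3
tool_pos: [0.4188, 0.2852, 0.0099]
tool_rot: [179.3, -0.4, 93.1]
force: [-0.3, -0.8, 0.9]
grip_width: 0.0477
```

```bash
python3 -c "
from h import *
go([.4091,.2848,.0015],93)"
```

```text
at [0.4188 0.2852 0.0099] [179.3  -0.4  93.1] F [-0.3 -0.8  0.9] w 0.0477 t 3.3
shift [ 0.01 -0.98  0.82] turn [ 0.7 -0.4  0.1] rows>= 0.3
```

>>> servo_tool([
  [0.55,[0,-0.9,0.0],[0.7,-0.4,0]],
  [0.55,[0,0,0.7],[0,0,0]],
  [0.55,[0,0,0.1],[0,0,0]],
])

```text
time_s: 3.55
tool_pos: [0.4131, 0.2853, 0.0052]
tool_rot: [179.7, -0.1, 93.1]
force: [0.8, -1.0, 0.3]
grip_width: 0.048
```

```bash
python3 -c "
from h import *
go([.4091,.2848,.0015],93)"
```

```text
at [0.4131 0.2853 0.0052] [ 1.797e+02 -1.000e-01  9.310e+01] F [ 0.8 -1.   0.3] w 0.048 t 3.5
shift [-0.03 -0.4   0.36] turn [ 0.3 -0.1  0.1] rows>= 0.1
```

>>> servo_tool([
  [0.55,[0,-0.4,0.4],[0.3,0,0]],
  [0.55,[0,-0.1,0.1],[0,0,0]],
  [0.2,[0,0,0],[0,0,0]],
  [0.2,[0,0,0],[0,0,0]],
  [0.2,[0,0,0],[0,0,0]],
  [0.2,[0,0,0],[0,0,0]],
])

```text
time_s: 4.05
tool_pos: [0.4084, 0.2856, 0.0009]
tool_rot: [179.9, -0.2, 93.1]
force: [-1.1, -0.7, -0.9]
grip_width: 0.0295
```

>>> servo_tool([
  [0.2,[0,0,-2],[0,0,0]],
  [0.2,[0,0,-3],[0,0,0]],
  [0.2,[0,0,-4],[0,0,0]],
  [0.2,[0,0,-4],[0,0,0]],
  [0.2,[0,0,-2],[0,0,0]],
])

```text
time_s: 4.47
tool_pos: [0.4032, 0.2807, 0.149]
tool_rot: [-179.3, 0.5, 93.1]
force: [1.3, 1.2, -1.5]
grip_width: 0.0291
```

```bash
python3 -c "
from h import *
go([.5822,.2424,.15],79.35)"
```

```text
at [0.4032 0.2807 0.149 ] [-179.3    0.5   93.1] F [ 1.3  1.2 -1.5] w 0.0291 t 4.5
shift [-4.8  17.67 -0.29] turn [-0.7  0.6 13.8] rows>= 4.5
```

>>> servo_tool([
  [0.2,[-0.8,3.1,0],[0,0,0]],
  [0.2,[-0.9,3.5,0],[0,0,0]],
  [0.2,[-0.9,3.5,0],[0,0,0]],
  [0.2,[-0.9,3.5,0],[0,0,0]],
  [0.2,[-0.9,3.3,0],[0,0,0]],
  [0.2,[0,0.5,0],[0,0,6.5]],
  [0.2,[0,0,0],[0,0,6.5]],
  [0.2,[0,0,0],[-7,0,0]],
  [0.2,[0,0,0],[-7,0,0]],
  [0.2,[0,0,0],[-6,0,0]],
  [0.2,[0,0,0],[0,0,0]],
])

```text
time_s: 5.38
tool_pos: [0.5909, 0.2436, 0.1475]
tool_rot: [159.7, 0.6, 79.5]
force: [-2.2, 0.8, -2.2]
grip_width: 0.0291
```

```bash
python3 -c "
from h import *
go([.5861,.2417,.034],79.35,-20)"
```

```text
at [0.5909 0.2436 0.1475] [159.7   0.6  79.5] F [-2.2  0.8 -2.2] w 0.0291 t 5.4
shift [-0.17 -4.36 10.49] turn [0.3 0.4 0.4] rows>= 2.8
```

>>> servo_tool([
  [0.2,[-0.1,-0.5,0],[0.3,0.4,0.4]],
  [0.2,[0,-1.0,2.7],[0,0,0]],
  [0.2,[0,-1.0,2.7],[0,0,0]],
  [0.2,[0,-1.0,2.7],[0,0,0]],
  [0.2,[0,-0.5,1.4],[0,0,0]],
  [0.2,[0,0,0],[0,0,0]],
])

```text
time_s: 5.88
tool_pos: [0.5898, 0.245, 0.0462]
tool_rot: [160.4, -0.5, 79.0]
force: [-0.7, -0.3, -1.3]
grip_width: 0.0292
```

```bash
python3 -c "
from h import *
go([.5861,.2417,.034],79.35,-20)
i,K,T=cam('scene'); crop(i,190,90,310,200,6,'s1.png')"
```

```text
at [0.5898 0.245  0.0462] [160.4  -0.5  79. ] F [-0.7 -0.3 -1.3] w 0.0292 t 5.9
shift [-0.4  -0.69  1.04] turn [-0.4 -0.3 -0.5] rows>= 0.3
```

View pics/s1.png

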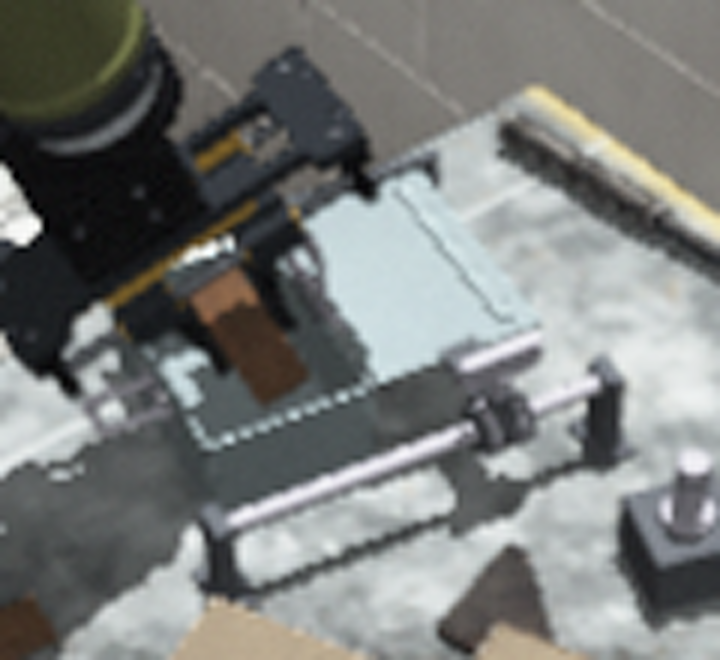

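>>> servo_tool([
  [0.2,[-0.4,-0.7,1.0],[-0.4,-0.3,-0.5]],
  [0.2,[-0.1,-0.3,0.3],[0,0,0]],
  [0.2,[0,0,0],[0,0,0]],
  [0.45,[0,0,0],[0,0,0]],
  [0.45,[0,0,0],[0,0,0]],
  [0.45,[0,0,0],[0,0,0]],
])

```text
time_s: 6.43
tool_pos: [0.5939, 0.2422, 0.0411]
tool_rot: [159.5, -0.6, 79.0]
force: [-0.6, -0.3, -0.6]
grip_width: 0.0373
```

>>> servo_tool([
  [0.45,[0,0,-2.0],[0,0,0]],
  [0.45,[0,0.5,-3.0],[0,0,0]],
  [0.45,[0,1.0,-3.8],[0,0,0]],
  [0.45,[0,1.0,-3.8],[0,0,0]],
  [0.5,[0,0,0],[7,0,0]],
  [0.5,[0,0,0],[7,0,0]],
  [0.5,[0,0,0],[6,0,0]],
  [0.5,[0,0,0],[0,0,0]],
])

```text
time_s: 7.1
tool_pos: [0.5733, 0.2512, 0.1866]
tool_rot: [179.7, -1.7, 79.7]
force: [0.2, -0.8, 0.2]
grip_width: 0.0434
```

```bash
python3 -c "
from h import *
i,K,T=cam('wrist'); cv2.imwrite('pics/w2.png',i)
go([.3397,.2786,.06],96.15)"
```

```text
at [0.5727 0.2517 0.1869] [179.6  -1.7  79.7] F [ 0.2 -0.4  0.2] w 0.0433 t 7.2
shift [ -1.87 -23.5   12.46] turn [  0.7  -1.6 -16.4] rows>= 6.5
```

View pics/w2.png

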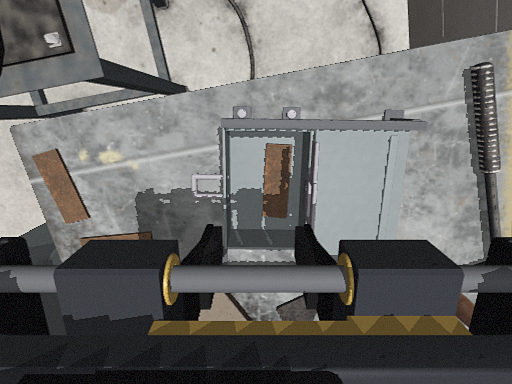

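```bash
cat >> h.py <<'E'
def coupons(n="wrist"):
    i,K,T=cam(n); m=cv2.cvtColor(i,cv2.COLOR_BGR2HSV)
    mask=((m[...,0]<18)&(m[...,1]>80)&(m[...,2]>35)).astype(np.uint8)
    mask=cv2.morphologyEx(mask,cv2.MORPH_OPEN,np.ones((3,3)))
    k,l,s,ce=cv2.connectedComponentsWithStats(mask)
    for j in range(1,k):
        if s[j,4]<60: continue
        w=back(K,T,np.argwhere(l==j)[:,::-1],0.005)[:,:2]; (c,wh,a)=cv2.minAreaRect((w*1000).astype(np.float32))
        if wh[0]>wh[1]: wh=wh[::-1]; a-=90   # long side along its y
        if 15<wh[0]<45 and 60<wh[1]<110: print(n,"px",ce[j].round(),"c",np.round(c,1),"size",np.round(wh,1),"yaw",round((a+90)%180-90,1))
    return i,m
E
python3 -c "
from h import *
i,m=coupons(); print(m[185,60],m[180,278])
i,m=coupons('top'); print(m[251,161],m[134,283],m[236,192],m[227,160])"
```

```text
wrist px [276. 180.] c [594.3 239.4] size [29.3 89.8] yaw -13.1
wrist px [ 60. 187.] c [339.2 278.5] size [31.3 88.8] yaw 6.2
[ 12  84 118] [  9  86 115]
top px [283. 134.] c [681.9 -77.7] size [24.6 80.1] yaw 5.9
top px [485. 155.] c [ 618.4 -685.9] size [23.8 80.1] yaw -85.7
top px [177. 163.] c [592.4 236.2] size [23.  70.1] yaw -9.6
top px [481. 191.] c [ 503.7 -664.2] size [43.4 72. ] yaw -14.3
top px [191. 236.] c [382.1 192.9] size [23.1 80.8] yaw -89.2
[ 34  73 116] [ 13  90 122] [ 12  93 124] [ 33  74 103]
```

>>> servo_tool([
  [0.55,[-0.3,-3.4,0],[0.7,-1.6,0]],
  [0.55,[-0.3,-3.8,0],[0,0,0]],
  [0.55,[-0.3,-3.8,1],[0,0,0]],
  [0.55,[-0.3,-3.5,2],[0,0,0]],
  [0.55,[-0.3,-3.3,2.5],[0,0,0]],
  [0.55,[-0.3,-3.0,2.8],[0,0,0]],
  [0.55,[-0.1,-2.5,2.5],[0,0,0]],
  [0.55,[0,0,1.0],[0,0,-7]],
  [0.55,[0,0,0],[0,0,-7]],
  [0.55,[0,0,0],[0,0,-2]],
  [0.55,[0,0,0],[0,0,0]],
])

```text
time_s: 8.17
tool_pos: [0.3096, 0.274, 0.0581]
tool_rot: [179.6, 0.1, 98.1]
force: [-0.3, -0.8, -0.5]
grip_width: 0.0476
```

```bash
python3 -c "
from h import *
go([.3395,.2786,.001],96.2); coupons()"
```

```text
at [0.3096 0.274  0.0581] [1.796e+02 1.000e-01 9.810e+01] F [-0.3 -0.8 -0.5] w 0.0476 t 8.2
shift [0.04 2.98 5.73] turn [0.4 0.1 1.9] rows>= 1.6
wrist px [294. 197.] c [339.1 279.1] size [30.  89.4] yaw 6.9
```

>>> servo_tool([
  [0.55,[0,2.6,0],[0.4,0.1,1.5]],
  [0.55,[0,0.6,1.5],[0,0,0]],
  [0.55,[0,0,1.5],[0,0,0]],
  [0.55,[0,0,0],[0,0,0]],
])

```text
time_s: 8.55
tool_pos: [0.3405, 0.2809, 0.0293]
tool_rot: [179.6, -0.3, 96.5]
force: [-1.2, -0.3, 0.1]
grip_width: 0.0478
```

```bash
python3 -c "
from h import *
go([.3393,.2788,.001],96.4)"
```

```text
at [0.3405 0.2809 0.0293] [179.6  -0.3  96.5] F [-1.2 -0.3  0.1] w 0.0478 t 8.6
shift [-0.21 -0.16  2.83] turn [ 0.4 -0.3  0.1] rows>= 0.7
```

>>> servo_tool([
  [0.55,[-0.2,-0.2,1.3],[0.4,-0.3,0]],
  [0.55,[0,0,1.0],[0,0,0]],
  [0.55,[0,0,0.5],[0,0,0]],
  [0.55,[0,0,0.1],[0,0,0]],
  [0.55,[0,0,0],[0,0,0]],
])

```text
time_s: 8.97
tool_pos: [0.3381, 0.2802, 0.001]
tool_rot: [179.8, -0.2, 96.5]
force: [0.1, 0.4, 0.1]
grip_width: 0.0481
```

```bash
python3 -c "
from h import *
go([.3393,.2788,.001],96.4)"
```

```text
at [0.3381 0.2802 0.001 ] [179.8  -0.2  96.5] F [0.1 0.4 0.1] w 0.0481 t 9.0
shift [-0.15  0.1   0.  ] turn [ 0.2 -0.2  0.1] rows>= 0.0
```

>>> servo_tool([
  [0.2,[0,0,0],[0,0,0]],
  [0.2,[0,0,0],[0,0,0]],
  [0.2,[0,0,0],[0,0,0]],
  [0.2,[0,0,0],[0,0,0]],
  [0.2,[0,0,-2],[0,0,0]],
  [0.2,[0,0,-3],[0,0,0]],
  [0.2,[0,0,-4],[0,0,0]],
  [0.2,[0,0,-4],[0,0,0]],
  [0.2,[0,0,-2],[0,0,0]],
  [0.2,[0,0,0],[0,0,0]],
])

```text
time_s: 9.8
tool_pos: [0.3361, 0.2778, 0.1575]
tool_rot: [180.0, 0.0, 96.4]
force: [0.4, 0.5, -1.4]
grip_width: 0.0287
```

```bash
python3 -c "
from h import *
go([.5861,.2417,.15],79.35)"
```

```text
at [0.3361 0.2778 0.1575] [180.    0.   96.4] F [ 0.4  0.5 -1.4] w 0.0287 t 9.8
shift [-6.38 24.44  0.76] turn [ 0.   0.  17.1] rows>= 6.2
```

>>> servo_tool([
  [0.2,[-0.8,3.0,0],[0,0,0]],
  [0.2,[-0.9,3.5,0],[0,0,0]],
  [0.2,[-0.9,3.5,0],[0,0,0]],
  [0.2,[-0.9,3.5,0],[0,0,0]],
  [0.2,[-0.9,3.5,0],[0,0,0]],
  [0.2,[-0.9,3.5,0],[0,0,0]],
  [0.2,[-0.8,3.0,0],[0,0,0]],
  [0.2,[0,0.5,0],[0,0,7]],
  [0.2,[0,0,0],[0,0,7]],
  [0.2,[0,0,0],[-7,0,2]],
  [0.2,[0,0,0],[-7,0,0]],
  [0.2,[0,0,0],[-6,0,0]],
  [0.2,[0,0,0],[0,0,0]],
])

```text
time_s: 10.88
tool_pos: [0.5893, 0.2354, 0.1362]
tool_rot: [160.0, 1.0, 79.9]
force: [-1.4, 0.6, -2.8]
grip_width: 0.0286
```

```bash
python3 -c "
from h import *
go([.5861,.2417,.12],79.35,-20)"
```

```text
at [0.5893 0.2354 0.1362] [160.    1.   79.9] F [-1.4  0.6 -2.8] w 0.0286 t 10.9
shift [ 0.6  -0.95  1.37] turn [-0.   0.7  0.9] rows>= 0.4
```

>>> servo_tool([
  [0.2,[0.6,-0.6,0],[0,0.7,0.9]],
  [0.2,[0,-1.1,2.7],[0,0,0]],
  [0.2,[0,-1.1,2.7],[0,0,0]],
  [0.2,[0,-1.1,2.7],[0,0,0]],
  [0.2,[0,-0.7,1.3],[0,0,0]],
  [0.2,[0,-0.3,0.4],[0,0,0]],
  [0.2,[0,0,0],[0,0,0]],
])

```text
time_s: 11.47
tool_pos: [0.5805, 0.245, 0.0239]
tool_rot: [160.6, -0.1, 79.3]
force: [0.9, 0.6, -0.8]
grip_width: 0.0286
```

```bash
python3 -c "
from h import *
go([.5861,.2417,.036],79.35,-20)"
```

```text
at [0.5805 0.245  0.0239] [ 1.606e+02 -1.000e-01  7.930e+01] F [ 0.9  0.6 -0.8] w 0.0286 t 11.5
shift [-0.21  0.98 -0.94] turn [-0.6 -0.1 -0.1] rows>= 0.3
```

>>> servo_tool([
  [0.2,[-0.2,0.3,-0.7],[0,0,0]],
  [0.2,[0,0,0],[0,0,0]],
  [0.45,[0,0,0],[0,0,0]],
  [0.45,[0,0,0],[0,0,0]],
  [0.45,[0,0,0],[0,0,0]],
  [0.45,[0,0,-2],[0,0,0]],
  [0.45,[0,0.5,-3],[0,0,0]],
  [0.45,[0,1.0,-3.8],[0,0,0]],
  [0.45,[0,1.0,-3.8],[0,0,0]],
  [0.5,[0,0,0],[7,0,0]],
  [0.5,[0,0,0],[7,0,0]],
  [0.5,[0,0,0],[6,0,0]],
  [0.5,[0,0,0],[0,0,0]],
])

```text
time_s: 12.55
tool_pos: [0.5617, 0.2511, 0.1764]
tool_rot: [-178.8, -1.1, 80.0]
force: [0.2, -0.9, -0.4]
grip_width: 0.0437
```

```bash
python3 -c "
from h import *
go([.3822,.1929,.06],-180+85.25); coupons(); i,m=coupons('top'); cv2.imwrite('pics/t2.png',i)"
```

```text
at [0.5617 0.2511 0.1764] [-178.8   -1.1   80. ] F [ 0.2 -0.9 -0.4] w 0.0437 t 12.6
shift [ -9.05 -16.43  11.83] turn [ -1.7   1.8 174.8] rows>= 24.6
wrist px [285. 181.] c [589.8 237.3] size [39.7 95.1] yaw -10.7
top px [283. 134.] c [681.7 -77.6] size [24.3 79.8] yaw 6.6
top px [485. 154.] c [ 619.4 -685.8] size [23.8 78. ] yaw -85.7
top px [178. 165.] c [587.5 233.5] size [32.8 69. ] yaw -9.6
top px [481. 191.] c [ 503.5 -664.6] size [43.4 71.7] yaw -12.7
top px [191. 236.] c [380.6 192.9] size [23.1 77.9] yaw -89.2
```

>>> servo_tool([
  [0.55,[-1.7,-3.2,0],[-1.2,1.1,0]],
  [0.55,[-1.9,-3.5,0.5],[0,0,0]],
  [0.55,[-1.9,-3.4,1.0],[0,0,0]],
  [0.55,[-1.8,-3.2,1.5],[0,0,0]],
  [0.55,[-1.5,-3.0,1.5],[0,0,0]],
  [0.55,[0,0,0],[0,0,-7]],
  [0.55,[0,0,0],[0,0,-7]],
  [0.55,[0,0,0],[0,0,-7]],
  [0.55,[0,0,0],[0,0,-7]],
  [0.55,[0,0,0],[0,0,-7]],
  [0.55,[0,0,0],[0,0,-7]],
  [0.55,[0,0,0],[0,0,-7]],
  [0.55,[0,0,0],[0,0,-7]],
  [0.55,[0,0,0],[0,0,-7]],
  [0.55,[0,0,0],[0,0,-7]],
  [0.55,[0,0,0],[0,0,-7]],
  [0.55,[0,0,0],[0,0,-7]],
  [0.55,[0,0,0],[0,0,-7]],
  [0.55,[0,0,0],[0,0,0]],
])

```text
time_s: 14.23
tool_pos: [0.3408, 0.1964, 0.1004]
tool_rot: [178.2, 0.6, 174.4]
force: [-0.4, 0.7, -0.7]
grip_width: 0.0478
```

```bash
python3 -c "
from h import *
go([.3815,.1929,.04],176); i,m=coupons(); cv2.imwrite('pics/w3.png',i); print(env.get_obs()['qpos'].round(0))"
```

```text
at [0.3408 0.1964 0.1004] [178.2   0.6 174.4] F [-0.4  0.7 -0.7] w 0.0478 t 14.2
shift [-4.02 -0.15  6.08] turn [ 1.8  0.7 -1.6] rows>= 1.8
wrist px [256. 227.] c [376.7 192.7] size [29.4 79. ] yaw 85.2
[-72. -13.  36. 128.   8.  61.  44.]
```

View pics/w3.png

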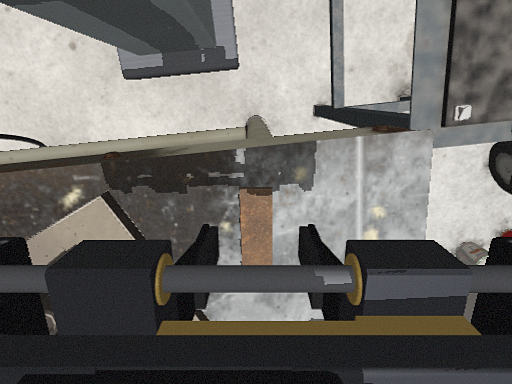

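>>> servo_tool([
  [0.55,[-3.0,-0.1,0.5],[1.8,0.7,-0.8]],
  [0.55,[-1.4,-0.1,2.0],[0,0,0]],
  [0.55,[-0.3,0,2.0],[0,0,0]],
  [0.55,[0,0,1.5],[0,0,0]],
  [0.55,[0,0,0],[0,0,0]],
])

```text
time_s: 14.7
tool_pos: [0.3855, 0.195, 0.0399]
tool_rot: [179.3, 0.2, 174.6]
force: [-1.8, -0.1, -0.1]
grip_width: 0.0477
```

```bash
python3 -c "
from h import *
go([.385,.1927,.001],175.25)"
```

```text
at [0.3855 0.195  0.0399] [179.3   0.2 174.6] F [-1.8 -0.1 -0.1] w 0.0477 t 14.7
shift [ 0.04 -0.28  3.89] turn [ 0.7  0.2 -0.6] rows>= 1.0
```

>>> servo_tool([
  [0.55,[0,-0.3,1.5],[0.7,0.2,-0.6]],
  [0.55,[0,0,1.5],[0,0,0]],
  [0.55,[0,0,0.8],[0,0,0]],
  [0.55,[0,0,0.3],[0,0,0]],
  [0.55,[0,0,0],[0,0,0]],
])

```text
time_s: 15.12
tool_pos: [0.3842, 0.1944, 0.001]
tool_rot: [179.8, -0.0, 174.9]
force: [0.9, -0.5, 0.2]
grip_width: 0.0479
```

```bash
python3 -c "
from h import *
go([.385,.1927,.001],175.25)"
```

```text
at [0.3842 0.1944 0.001 ] [179.8  -0.  174.9] F [ 0.9 -0.5  0.2] w 0.0479 t 15.1
shift [-0.09 -0.16  0.  ] turn [ 0.2 -0.  -0.3] rows>= 0.1
```

>>> servo_tool([
  [0.2,[0,0,0],[0,0,0]],
  [0.2,[0,0,0],[0,0,0]],
  [0.2,[0,0,0],[0,0,0]],
  [0.2,[0,0,0],[0,0,0]],
  [0.2,[0,0,-2],[0,0,0]],
  [0.2,[0,0,-3],[0,0,0]],
  [0.2,[0,0,-4],[0,0,0]],
  [0.2,[0,0,-4],[0,0,0]],
  [0.2,[0,0,-2],[0,0,0]],
  [0.2,[0,0,0],[0,0,0]],
  [0.2,[-2,0,0],[0,0,0]],
  [0.2,[-3,0,0],[0,0,0]],
  [0.2,[-3,0,0],[0,0,0]],
  [0.2,[-3,0,0],[0,0,0]],
])

```text
time_s: 16.28
tool_pos: [0.4867, 0.1856, 0.155]
tool_rot: [179.5, -0.5, 175.2]
force: [0.5, -0.2, -2.1]
grip_width: 0.0286
```

>>> servo_tool([
  [0.2,[0,0,0],[0,0,7]],
  [0.2,[0,0,0],[0,0,7]],
  [0.2,[0,0,0],[0,0,7]],
  [0.2,[0,0,0],[0,0,7]],
  [0.2,[0,0,0],[0,0,7]],
  [0.2,[0,0,0],[0,0,7]],
  [0.2,[0,0,0],[0,0,7]],
  [0.2,[0,0,0],[0,0,7]],
  [0.2,[0,0,0],[0,0,7]],
  [0.2,[0,0,0],[0,0,7]],
  [0.2,[0,0,0],[0,0,7]],
  [0.2,[0,0,0],[0,0,7]],
  [0.2,[0,0,0],[0,0,7]],
  [0.2,[0,0,0],[0,0,0]],
])

```text
time_s: 17.45
tool_pos: [0.4834, 0.1751, 0.1336]
tool_rot: [-179.0, 1.4, 81.8]
force: [-0.5, -0.3, -0.8]
grip_width: 0.029
```

```bash
python3 -c "
from h import *
go([.584,.242,.13],79.35)"
```

```text
at [0.4834 0.1751 0.1336] [-179.     1.4   81.8] F [-0.5 -0.3 -0.8] w 0.029 t 17.4
shift [8.06 9.01 0.01] turn [-1.   1.4  2.5] rows>= 2.9
```

>>> servo_tool([
  [0.2,[2.4,2.6,0],[-1,1.4,2.5]],
  [0.2,[2.6,2.9,0],[0,0,0]],
  [0.2,[2.2,2.6,0],[0,0,0]],
  [0.2,[0.8,0.9,0],[0,0,0]],
  [0.2,[0,0,0],[-7,0,0]],
  [0.2,[0,0,0],[-7,0,0]],
  [0.2,[0,0,0],[-6,0,0]],
  [0.2,[0,0,0],[0,0,0]],
])

```text
time_s: 18.12
tool_pos: [0.5893, 0.2298, 0.1174]
tool_rot: [160.1, 1.2, 80.0]
force: [-2.1, 1.8, -2.9]
grip_width: 0.0286
```

```bash
python3 -c "
from h import *
go([.584,.242,.12],79.35,-20)"
```

```text
at [0.5893 0.2298 0.1174] [160.1   1.2  80. ] F [-2.1  1.8 -2.9] w 0.0286 t 18.1
shift [ 1.1  -0.59 -0.52] turn [-0.1  0.9  1.1] rows>= 0.3
```

>>> servo_tool([
  [0.2,[1.1,-0.8,0],[0,0.9,1.1]],
  [0.2,[0.2,-0.9,2.4],[0,0,0]],
  [0.2,[0,-0.9,2.4],[0,0,0]],
  [0.2,[0,-0.6,1.6],[0,0,0]],
  [0.2,[0,-0.2,0.5],[0,0,0]],
  [0.2,[0,0,0],[0,0,0]],
])

```text
time_s: 18.62
tool_pos: [0.5799, 0.2477, 0.0355]
tool_rot: [160.9, 0.3, 80.4]
force: [-0.6, -0.0, -1.2]
grip_width: 0.0288
```

```bash
python3 -c "
from h import *
go([.584,.242,.034],79.35,-20)"
```

```text
at [0.5799 0.2477 0.0355] [160.9   0.3  80.4] F [-0.6 -0.  -1.2] w 0.0288 t 18.6
shift [-0.5   0.42  0.31] turn [-0.9 -0.1  1.1] rows>= 0.2
```

>>> servo_tool([
  [0.2,[-0.5,0.3,0.2],[0,0,1]],
  [0.2,[0,0,0],[0,0,0]],
  [0.45,[0,0,0],[0,0,0]],
  [0.45,[0,0,0],[0,0,0]],
  [0.45,[0,0,0],[0,0,0]],
  [0.45,[0,0,-2],[0,0,0]],
  [0.45,[0,0.5,-3],[0,0,0]],
  [0.45,[0,1.0,-3.8],[0,0,0]],
  [0.45,[0,1.0,-3.8],[0,0,0]],
  [0.5,[0,0,0],[7,0,0]],
  [0.5,[0,0,0],[7,0,0]],
  [0.5,[0,0,0],[6,0,0]],
  [0.5,[0,0,0],[0,0,0]],
])

```text
time_s: 19.7
tool_pos: [0.5629, 0.2629, 0.1863]
tool_rot: [179.7, -1.5, 81.7]
force: [0.9, -1.8, -0.6]
grip_width: 0.0434
```

```bash
python3 -c "
from h import *
coupons(); i,m=coupons('top')
go([.682,-.0777,.10],96)"
```

```text
wrist px [282. 190.] c [589.1 237.3] size [39.3 95.9] yaw -12.9
top px [283. 134.] c [681.8 -77.5] size [24.6 79.7] yaw 5.9
top px [485. 155.] c [ 617.9 -685.8] size [23.9 80.7] yaw -86.7
top px [175. 164.] c [589.4 242.1] size [31.8 85.1] yaw -9.6
top px [482. 191.] c [ 503.2 -665.3] size [43.  73.8] yaw -13.4
at [0.5608 0.2642 0.1853] [179.5  -1.5  81.7] F [-0.2  1.  -1.4] w 0.0435 t 19.8
shift [-32.31  16.84   7.84] turn [  0.7  -1.4 -14.3] rows>= 9.1
```

>>> servo_tool([
  [0.55,[-3.0,1.5,0],[0.7,-1.4,0]],
  [0.55,[-3.5,1.8,0],[0,0,0]],
  [0.55,[-3.5,1.8,0],[0,0,0]],
  [0.55,[-3.5,1.8,0],[0,0,0]],
  [0.55,[-3.5,1.8,0],[0,0,0]],
  [0.55,[-3.5,1.8,0],[0,0,0]],
  [0.55,[-3.5,1.8,0],[0,0,0]],
  [0.55,[-3.5,1.8,0.5],[0,0,0]],
  [0.55,[-3.4,1.8,1],[0,0,0]],
  [0.55,[-0.5,0.2,1],[0,0,-7]],
  [0.55,[0,0,0.5],[0,0,-6]],
  [0.55,[0,0,0],[0,0,0]],
])

```text
time_s: 20.8
tool_pos: [0.6707, -0.067, 0.1477]
tool_rot: [179.9, 0.9, 96.7]
force: [-0.6, 1.2, -0.8]
grip_width: 0.048
```

```bash
python3 -c "
from h import *
coupons()
go([.682,-.0777,.05],96); i,K,T=cam('wrist'); cv2.imwrite('pics/w4.png',i); np.save('w4.npy',T)"
```

```text
wrist px [269. 185.] c [684.6 -76.9] size [28.9 88.5] yaw 6.6
wrist px [380. 206.] c [807.8 -85.4] size [35.7 77.7] yaw 36.7
at [ 0.6708 -0.0659  0.148 ] [179.9   0.9  96.5] F [ 0.4 -0.5 -1. ] w 0.0481 t 20.9
shift [-1.15  0.96  9.82] turn [0.1 0.9 0.5] rows>= 2.4
```

View pics/w4.png

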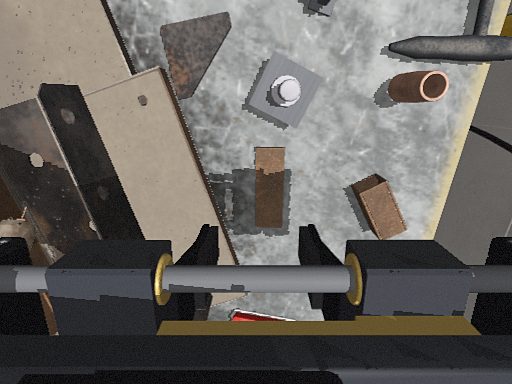

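```bash
python3 -c "
from h import *
i,K,T=cam('top'); T2=np.load('w4.npy'); K2=np.array([[297.1585,0,258.18],[0,297.1585,191.35],[0,0,1]])
def tri(a,b):
    P=lambda K,T:K@np.linalg.inv(T)[:3]
    X=cv2.triangulatePoints(P(K,T),P(K2,T2),np.array(a,float).reshape(2,1),np.array(b,float).reshape(2,1)); X=(X[:3]/X[3]).ravel(); print(X,proj(K,T,X),proj(K2,T2,X))
tri([258,172.3],[142,100])      # hole
tri([249,169],[160,69])     # strip corner
tri([250,131],[286,92])  # pin top
for z in (0.02,.05,.08): print(z,back(K2,T2,[[230,270],[142,100]],z))
"
```

```text
[ 0.56087791 -0.00070738  0.03653604] [[257.77440207 172.31739903]] [[141.94079458 101.42810207]]
[0.57236353 0.0259071  0.02536992] [[248.56031187 168.96130015]] [[159.42490553  71.69033496]]
[0.68751192 0.02173396 0.01662376] [[249.96668901 130.99572456]] [[285.94935032  92.19541824]]
0.02 [[ 6.51771695e-01 -1.72677180e-01  2.00000000e-02]
 [ 5.54846002e-01 -4.19088275e-04  2.00000000e-02]]
0.05 [[ 0.65279231 -0.15317009  0.05      ]
 [ 0.56589539  0.00126468  0.05      ]]
0.08 [[ 0.65381293 -0.13366299  0.08      ]
 [ 0.57694479  0.00294845  0.08      ]]
```

```bash
python3 -c "
from h import *
i,K,T=cam('scene'); T2=np.load('w4.npy'); K2=np.array([[297.1585,0,258.18],[0,297.1585,191.35],[0,0,1]])
# epipolar: project w4 strip corner & hole at heights into the scene image
for p in ([160,69],[142,100],[286,92]):
  for z in (0,.02,.04,.06,.08): print(p,z,proj(K,T,back(K2,T2,[p],z)).round(1))
s=cv2.imread('pics/scene0.png'); crop(s,190,170,380,300,4.2,'s0c.png')
"
```

```text
[160, 69] 0 [[270.5 203.3]]
[160, 69] 0.02 [[272.6 198. ]]
[160, 69] 0.04 [[274.6 192.5]]
[160, 69] 0.06 [[276.8 186.9]]
[160, 69] 0.08 [[279.  181.1]]
[142, 100] 0 [[272.8 213.5]]
[142, 100] 0.02 [[274.7 207.5]]
[142, 100] 0.04 [[276.7 201.4]]
[142, 100] 0.06 [[278.8 195.1]]
[142, 100] 0.08 [[280.9 188.6]]
[286, 92] 0 [[304.8 183.6]]
[286, 92] 0.02 [[305.1 179.5]]
[286, 92] 0.04 [[305.3 175.2]]
[286, 92] 0.06 [[305.6 170.8]]
[286, 92] 0.08 [[305.8 166.2]]
```

View pics/s0c.png

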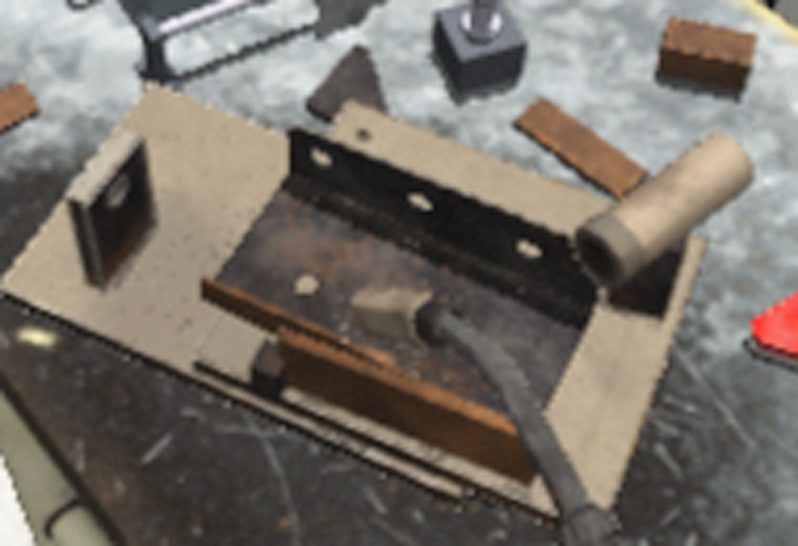

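>>> servo_tool([
  [0.55,[-0.7,1.2,2.5],[0,0.9,0]],
  [0.55,[-0.1,0.3,3.0],[0,0,0]],
  [0.55,[0,0,2.8],[0,0,0]],
  [0.55,[0,0,1.8],[0,0,0]],
  [0.55,[0,0,0],[0,0,0]],
])

```text
time_s: 21.42
tool_pos: [0.6942, -0.0613, 0.0509]
tool_rot: [179.1, -0.1, 96.9]
force: [-0.5, 0.4, -0.2]
grip_width: 0.0479
```

```bash
python3 -c "
from h import *
coupons()
go([.684,-.073,.001],96.5)"
```

```text
wrist px [241. 219.] c [683.4 -69.6] size [29.2 75. ] yaw 6.0
at [ 0.695  -0.061   0.0526] [ 1.79e+02 -1.00e-01  9.69e+01] F [-0.6  0.7 -0.2] w 0.0479 t 21.5
shift [-1.06 -1.33  5.14] turn [ 1.  -0.1  0.4] rows>= 1.3
```

>>> servo_tool([
  [0.55,[-1.1,-1.3,0.5],[1,0,0.4]],
  [0.55,[-0.2,-0.2,1.5],[0,0,0]],
  [0.55,[0,0,1.0],[0,0,0]],
  [0.55,[0,0,0],[0,0,0]],
])

```text
time_s: 21.8
tool_pos: [0.6837, -0.076, 0.0257]
tool_rot: [179.6, 0.0, 96.5]
force: [-0.3, -0.6, -0.4]
grip_width: 0.048
```

```bash
python3 -c "
from h import *
go([.684,-.073,.001],96.3)"
```

```text
at [ 0.6837 -0.076   0.0257] [179.6   0.   96.5] F [-0.3 -0.6 -0.4] w 0.048 t 21.8
shift [0.29 0.05 2.47] turn [0.4 0.  0.2] rows>= 0.6
```

>>> servo_tool([
  [0.55,[0,0,1.2],[0.4,0,0]],
  [0.55,[0,0,0.8],[0,0,0]],
  [0.55,[0,0,0.4],[0,0,0]],
  [0.55,[0,0,0.1],[0,0,0]],
  [0.55,[0,0,0],[0,0,0]],
  [0.2,[0,0,0],[0,0,0]],
  [0.2,[0,0,0],[0,0,0]],
  [0.2,[0,0,0],[0,0,0]],
  [0.2,[0,0,0],[0,0,0]],
])

```text
time_s: 22.55
tool_pos: [0.6849, -0.0767, 0.0006]
tool_rot: [180.0, -0.0, 96.5]
force: [-0.0, -0.2, 1.2]
grip_width: 0.029
```

>>> servo_tool([
  [0.2,[0,0,-2],[0,0,0]],
  [0.2,[0,0,-3],[0,0,0]],
  [0.2,[0,0,-4],[0,0,0]],
  [0.2,[0,0,-4],[0,0,0]],
  [0.2,[0,0,-3],[0,0,0]],
  [0.2,[0,0,0],[0,0,0]],
])

```text
time_s: 23.05
tool_pos: [0.6821, -0.0751, 0.1602]
tool_rot: [-179.5, -0.1, 96.5]
force: [0.1, 0.4, 0.3]
grip_width: 0.0292
```

```bash
python3 -c "
from h import *
go([.584,.242,.16],79.35)"
```

```text
at [ 0.6821 -0.0751  0.1602] [-1.795e+02 -1.000e-01  9.650e+01] F [0.1 0.4 0.3] w 0.0292 t 23.1
shift [32.62 -6.16  0.12] turn [-0.5 -0.  17.1] rows>= 8.1
```

>>> servo_tool([
  [0.2,[3.2,-0.6,0],[0,0,0]],
  [0.2,[3.8,-0.7,0],[0,0,0]],
  [0.2,[3.8,-0.7,0],[0,0,0]],
  [0.2,[3.8,-0.7,0],[0,0,0]],
  [0.2,[3.8,-0.7,0],[0,0,0]],
  [0.2,[3.8,-0.7,0],[0,0,0]],
  [0.2,[3.8,-0.7,0],[0,0,0]],
  [0.2,[3.5,-0.7,0],[0,0,0]],
  [0.2,[2.5,-0.6,0],[0,0,5]],
  [0.2,[0,0,0],[0,0,6]],
  [0.2,[0,0,0],[-7,0,6]],
  [0.2,[0,0,0],[-7,0,0]],
  [0.2,[0,0,0],[-6,0,0]],
  [0.2,[0,0,0],[0,0,0]],
])

```text
time_s: 24.22
tool_pos: [0.5775, 0.2514, 0.1462]
tool_rot: [161.6, 0.2, 80.1]
force: [-2.4, 2.2, -1.3]
grip_width: 0.0293
```

```bash
python3 -c "
from h import *
go([.584,.242,.12],79.35,-20)"
```

```text
at [0.5775 0.2514 0.1462] [161.6   0.2  80.1] F [-2.4  2.2 -1.3] w 0.0293 t 24.2
shift [-0.8  -0.06  2.74] turn [-1.6 -0.1  0.8] rows>= 0.7
```

>>> servo_tool([
  [0.2,[-0.8,0.9,0],[-1.6,0,0.8]],
  [0.2,[0,-0.9,2.7],[0,0,0]],
  [0.2,[0,-0.9,2.7],[0,0,0]],
  [0.2,[0,-0.9,2.7],[0,0,0]],
  [0.2,[0,-0.4,1.2],[0,0,0]],
  [0.2,[0,-0.1,0.4],[0,0,0]],
  [0.2,[0,0,0],[0,0,0]],
])

```text
time_s: 24.8
tool_pos: [0.5837, 0.2468, 0.0397]
tool_rot: [160.7, -0.2, 79.8]
force: [0.1, -0.7, -1.3]
grip_width: 0.0289
```

```bash
python3 -c "
from h import *
go([.584,.242,.037],79.35,-20)"
```

```text
at [0.5837 0.2468 0.0397] [160.7  -0.2  79.8] F [ 0.1 -0.7 -1.3] w 0.0289 t 24.8
shift [-0.46  0.01  0.29] turn [-0.7 -0.4  0.3] rows>= 0.1
```

>>> servo_tool([
  [0.2,[-0.4,0,0.2],[0,0,0]],
  [0.2,[0,0,0],[0,0,0]],
  [0.45,[0,0,0],[0,0,0]],
  [0.45,[0,0,0],[0,0,0]],
  [0.45,[0,0,0],[0,0,0]],
  [0.45,[0,0,-2],[0,0,0]],
  [0.45,[0,0.5,-3],[0,0,0]],
  [0.45,[0,1.0,-3.8],[0,0,0]],
  [0.45,[0,1.0,-3.8],[0,0,0]],
  [0.5,[0,0,0],[7,0,0]],
  [0.5,[0,0,0],[7,0,0]],
  [0.5,[0,0,0],[6,0,0]],
  [0.5,[0,0,0],[0,0,0]],
])

```text
time_s: 25.88
tool_pos: [0.5614, 0.2675, 0.1897]
tool_rot: [179.6, -1.9, 82.3]
force: [0.3, -0.5, -0.7]
grip_width: 0.0433
```

```bash
python3 -c "
from h import *
go([.65,.04,.20],79.35)"
```

```text
at [0.5614 0.2675 0.1897] [179.6  -1.9  82.3] F [ 0.3 -0.5 -0.7] w 0.0433 t 25.9
shift [-21.32  11.83  -1.66] turn [ 0.3 -1.9  3. ] rows>= 6.0
```

>>> servo_tool([
  [0.5,[-2.8,1.6,-0.5],[0.3,-1.9,3]],
  [0.5,[-3.3,1.8,-0.2],[0,0,0]],
  [0.5,[-3.3,1.8,-0.2],[0,0,0]],
  [0.5,[-3.3,1.8,-0.2],[0,0,0]],
  [0.5,[-3.3,1.8,-0.2],[0,0,0]],
  [0.5,[-3.3,1.8,-0.2],[0,0,0]],
  [0.5,[-2.0,1.0,0],[0,0,0]],
  [0.5,[0,0,0],[0,0,0]],
  [0.5,[0,0,0],[0,0,0]],
])

```text
time_s: 26.63
tool_pos: [0.6421, 0.0294, 0.2078]
tool_rot: [178.7, 0.5, 79.3]
force: [0.6, 0.9, -0.1]
grip_width: 0.0434
```

```bash
python3 -c "
from h import *
go([.65,.04,.2],79.35)
i,K,T=cam('wrist'); cv2.imwrite('pics/w5.png',cv2.resize(i,(768,576),interpolation=cv2.INTER_CUBIC)); np.save('w5.npy',T)"
```

```text
at [0.6421 0.0294 0.2078] [178.7   0.5  79.3] F [ 0.6  0.9 -0.1] w 0.0434 t 26.6
shift [1.19 0.57 0.79] turn [ 1.3  0.5 -0. ] rows>= 0.4
```

View pics/w5.png

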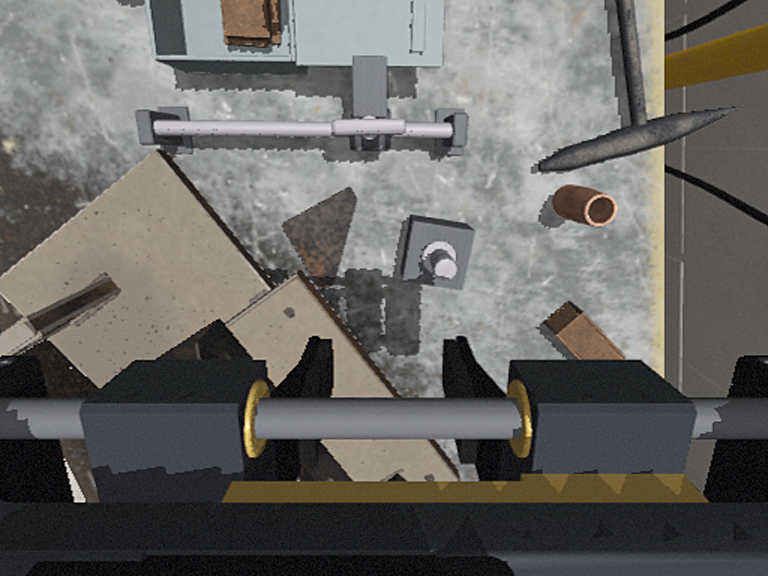

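```bash
python3 -c "
from h import *
np.set_printoptions(precision=4,suppress=True)
T=np.load('w5.npy'); K=np.array([[297.1585,0,258.18],[0,297.1585,191.35],[0,0,1]])
B=lambda p,z: back(K,T,np.array(p)/1.5-.2,z)[0][:2]
c=np.array([.5822,.2424]); a=np.radians(-10.65); Rc=np.array([[np.cos(a),np.sin(a)],[-np.sin(a),np.cos(a)]])
for n,p,z in [('wingL',[333,128],.092),('wingR',[405,127],.092),('wing',[369,127.5],.092),('pinTop',[445,268],.075),('pinTop2',[445,268],.073),('flange',[438,259],.041),('st1',[410,214],.036),('st2',[474,224],.036),('st3',[463,289],.036),('st4',[400,280],.036),('coverBR',[443,66],.06),('coverFR',[297,66],.06),('chestFR',[156,62],.055),('rodL',[150,127],.052),('rodR',[455,131],.045)]:
    w=B(p,z); print(n,w,'chest',Rc@(w-c))
"
```

```text
wingL [0.6308 0.125 ] chest [ 0.0694 -0.1064]
wingR [0.6724 0.1177] chest [ 0.1117 -0.1059]
wing [0.6516 0.1213] chest [ 0.0906 -0.1061]
pinTop [0.6848 0.0232] chest [ 0.1413 -0.1965]
pinTop2 [0.685  0.0226] chest [ 0.1416 -0.197 ]
flange [0.6841 0.0213] chest [ 0.141  -0.1985]
st1 [0.6691 0.0582] chest [ 0.1195 -0.165 ]
st2 [0.7154 0.0416] chest [ 0.1681 -0.1727]
st3 [ 0.7003 -0.008 ] chest [ 0.1623 -0.2243]
st4 [0.6527 0.0089] chest [ 0.1124 -0.2165]
coverBR [0.7045 0.15  ] chest [ 0.1373 -0.0682]
coverFR [0.614  0.1667] chest [ 0.0453 -0.0685]
chestFR [0.5265 0.186 ] chest [-0.0443 -0.0657]
rodL [0.5082 0.1501] chest [-0.0557 -0.1043]
rodR [0.7091 0.1101] chest [ 0.1491 -0.1066]
```

```bash
python3 -c "
from h import *
print(env.get_obs()['qpos'].round(1))
go([.652,.122,.17],-10.65); go([.652,.122,.17],169.35)"
```

```text
[-49.9  25.6  59.6  88.3 -21.8  77.6   0.8]
at [0.6419 0.0293 0.2079] [178.7   0.5  79.3] F [-0.4 -0.2  0.4] w 0.0435 t 26.7
shift [ 9.33 -0.81  3.69] turn [ 1.4 -0.6 90. ] rows>= 12.7
at [0.6419 0.0293 0.2079] [178.7   0.5  79.3] F [-0.4 -0.2  0.4] w 0.0435 t 26.7
shift [ 9.33 -0.81  3.69] turn [  0.6   1.4 -90. ] rows>= 12.7
```

>>> servo_tool([
  [0.5,[3.0,-0.3,0],[1.2,-0.5,0]],
  [0.5,[3.3,-0.3,1],[0,0,0]],
  [0.5,[3.0,-0.3,1],[0,0,7]],
  [0.5,[0,0,0.5],[0,0,7]],
  [0.5,[0,0,0],[0,0,7]],
  [0.5,[0,0,0],[0,0,7]],
  [0.5,[0,0,0],[0,0,7]],
  [0.5,[0,0,0],[0,0,7]],
  [0.5,[0,0,0],[0,0,7]],
  [0.5,[0,0,0],[0,0,7]],
  [0.5,[0,0,0],[0,0,7]],
  [0.5,[0,0,0],[0,0,7]],
  [0.5,[0,0,0],[0,0,7]],
  [0.5,[0,0,0],[0,0,7]],
  [0.5,[0,0,0],[0,0,4]],
  [0.5,[0,0,0],[0,0,0]],
])

```text
time_s: 28.02
tool_pos: [0.6378, 0.172, 0.1766]
tool_rot: [179.4, -0.2, -10.1]
force: [0.5, 0.4, -0.5]
grip_width: 0.0438
```

```bash
python3 -c "
from h import *
print(env.get_obs()['qpos'].round(1))
go([.652,.122,.12],-10.65)"
```

```text
[-64.3  36.6  69.   86.7 -33.8  80.3 -93.5]
at [0.6378 0.172  0.1766] [179.4  -0.2 -10.1] F [ 0.5  0.4 -0.5] w 0.0438 t 28.0
shift [2.26 4.61 5.72] turn [ 0.6 -0.2  0.5] rows>= 1.9
```

>>> servo_tool([
  [0.5,[1.1,2.3,0.5],[0.6,-0.2,0.5]],
  [0.5,[1.0,2.0,1.5],[0,0,0]],
  [0.5,[0.2,0.5,1.5],[0,0,0]],
  [0.5,[0,0,1.0],[0,0,0]],
  [0.5,[0,0,0],[0,0,0]],
])

```text
time_s: 28.43
tool_pos: [0.6502, 0.1328, 0.13]
tool_rot: [-179.8, -0.0, -9.0]
force: [-0.4, -0.0, -0.7]
grip_width: 0.0431
```

```bash
python3 -c "
from h import *
print(env.get_obs()['qpos'].round(1))
go([.652,.122,.067],-10.65)"
```

```text
[-59.1  38.3  66.3  89.5 -36.   76.  -87.4]
at [0.6502 0.1328 0.13  ] [-179.8   -0.    -9. ] F [-0.4 -0.  -0.7] w 0.0431 t 28.4
shift [0.35 1.07 6.29] turn [-0.2 -0.   1.6] rows>= 1.6
```

>>> servo_tool([
  [0.5,[0.3,1.0,0],[0,0,1.6]],
  [0.5,[0.1,0.3,1.0],[0,0,0]],
  [0.5,[0,0,1.0],[0,0,0]],
  [0.5,[0,0,0],[0,0,0]],
])

```text
time_s: 28.77
tool_pos: [0.6519, 0.1233, 0.1092]
tool_rot: [-179.7, -0.1, -10.3]
force: [0.0, -0.2, 0.1]
grip_width: 0.0437
```

```bash
python3 -c "
from h import *
go([.652,.122,.067],-10.65)"
```

```text
at [0.6519 0.1233 0.1092] [-1.797e+02 -1.000e-01 -1.030e+01] F [ 0.  -0.2  0.1] w 0.0437 t 28.8
shift [0.02 0.15 4.22] turn [-0.3 -0.1  0.3] rows>= 1.0
```

>>> servo_tool([
  [0.5,[0,0.1,1.5],[-0.3,0,0.3]],
  [0.5,[0,0,1.5],[0,0,0]],
  [0.5,[0,0,0.9],[0,0,0]],
  [0.5,[0,0,0.2],[0,0,0]],
  [0.5,[0,0,0],[0,0,0]],
], force=20)

```text
time_s: 29.18
tool_pos: [0.6513, 0.1237, 0.0627]
tool_rot: [180.0, 0.0, -10.5]
force: [-0.5, 0.3, -0.5]
grip_width: 0.0428
```

>>> servo_tool([
  [0.0,[0,0,0],[0,0,0]],
  [0.0,[0,0,0],[0,0,0]],
  [0.0,[0,0,0],[0,0,0]],
  [0.0,[0,0,0],[0,0,0]],
  [0.0,[0,0,0],[0,0,0]],
  [0.0,[0,0,0],[0,0,0]],
])

```text
time_s: 29.68
tool_pos: [0.6523, 0.1236, 0.064]
tool_rot: [-180.0, -0.1, -10.5]
force: [-0.7, -1.2, 1.2]
grip_width: 0.0112
```

```bash
python3 -c "
from h import *
go([.652,.122,.067],-10.65); print(env.get_obs()['qpos'].round(1),env.get_obs()['wrist_torque'])"
```

```text
at [0.6523 0.1236 0.064 ] [-1.80e+02 -1.00e-01 -1.05e+01] F [-0.7 -1.2  1.2] w 0.0112 t 29.7
shift [-0.    0.16 -0.3 ] turn [-0.  -0.1  0.1] rows>= 0.1
[-56.9  41.8  63.4  92.8 -39.3  70.3 -86.1] [-0.03529051  0.17768949 -0.00743111]
```

>>> servo_tool([
  [0.0,[0,0,0],[0,0,0]],
  [0.0,[0,0,0],[0,0,0]],
  [0.0,[0,0,0],[0,0,0]],
], force=40)

```text
time_s: 29.93
tool_pos: [0.6522, 0.1227, 0.064]
tool_rot: [180.0, -0.1, -10.6]
force: [0.7, -1.3, -0.8]
grip_width: 0.0087
```

>>> servo_tool([
  [0.0,[0,0,0],[0,0,-3]],
  [0.0,[0,0,0],[0,0,-3]],
  [0.0,[0,0,0],[0,0,-3]],
  [0.0,[0,0,0],[0,0,-3]],
])

```text
time_s: 30.27
tool_pos: [0.6522, 0.123, 0.064]
tool_rot: [180.0, -0.1, 1.9]
force: [0.0, -0.4, -1.4]
grip_width: 0.0085
```

```bash
python3 -c "
from h import *
go([.6522,.1228,.064],69.4); print(env.get_obs()['qpos'].round(1),env.get_obs()['wrist_torque'])"
```

```text
at [0.6522 0.123  0.064 ] [ 1.8e+02 -1.0e-01  1.9e+00] F [ 0.  -0.4 -1.4] w 0.0085 t 30.3
shift [-0.    0.02  0.  ] turn [  0.1  -0.1 -67.5] rows>= 9.5
[-55.7  40.3  61.   92.8 -37.1  69.4 -75.1] [-0.09227491  0.15982232  0.00737126]
```

>>> servo_tool([
  [0.0,[0,0,0],[0,0,-4.5]],
  [0.0,[0,0,0],[0,0,-4.5]],
  [0.0,[0,0,0],[0,0,-4.5]],
  [0.0,[0,0,0],[0,0,-4.5]],
  [0.0,[0,0,0],[0,0,-4.5]],
  [0.0,[0,0,0],[0,0,-4.5]],
  [0.0,[0,0,0],[0,0,-4.5]],
  [0.0,[0,0,0],[0,0,-4.5]],
  [0.0,[0,0,0],[0,0,-4.5]],
  [0.0,[0,0,0],[0,0,-4.5]],
  [0.0,[0,0,0],[0,0,-4.5]],
  [0.0,[0,0,0],[0,0,-4.5]],
  [0.0,[0,0,0],[0,0,-4.5]],
  [0.0,[0,0,0],[0,0,-4]],
  [0.0,[0,0,0],[0,0,0]],
])

```text
time_s: 31.52
tool_pos: [0.6516, 0.1239, 0.064]
tool_rot: [180.0, -0.2, 67.4]
force: [-0.2, -0.1, -1.1]
grip_width: 0.0083
```

```bash
python3 -c "
from h import *
print(env.get_obs()['qpos'].round(1),env.get_obs()['wrist_torque'])
go([.6522-.0904,.1228+.0170,.064],68.4)"
```

```text
[-47.8  33.5  47.3  92.6 -26.6  65.6 -16.6] [-0.18623113  0.0455403   0.02728977]
at [0.6516 0.1239 0.064 ] [180.   -0.2  67.4] F [-0.2 -0.1 -1.1] w 0.0083 t 31.5
shift [-1.98 -8.9  -0.01] turn [ 0.  -0.2 -1. ] rows>= 2.2
```

>>> servo_tool([
  [0.0,[-0.1,-0.5,0],[0,0,0]],
  [0.0,[-0.2,-1.0,0],[0,0,0]],
  [0.0,[-0.2,-1.0,0],[0,0,0]],
  [0.0,[-0.2,-1.0,0],[0,0,0]],
  [0.0,[-0.2,-1.0,0],[0,0,0]],
  [0.0,[-0.2,-1.0,0],[0,0,0]],
  [0.0,[-0.2,-1.0,0],[0,0,0]],
])

```text
time_s: 32.1
tool_pos: [0.5901, 0.136, 0.064]
tool_rot: [179.2, -0.3, 66.5]
force: [2.2, -0.9, -1.4]
grip_width: 0.0086
```

```bash
python3 -c "
from h import *
print(env.get_obs()['qpos'].round(1),env.get_obs()['wrist_torque'])
go([.6516-.0904,.1239+.0170,.064],68)"
```

```text
[-55.9  26.4  50.2 102.2 -22.7  61.2 -21.4] [-0.204154   -0.32994088  0.0758856 ]
at [0.5901 0.136  0.064 ] [179.2  -0.3  66.5] F [ 2.2 -0.9 -1.4] w 0.0086 t 32.1
shift [-0.7  -2.85 -0.05] turn [ 0.8 -0.3 -1.5] rows>= 0.7
```

>>> servo_tool([
  [0.0,[-0.2,-0.9,0],[0.6,0,0]],
  [0.0,[-0.2,-0.9,0],[0,0,0]],
  [0.0,[-0.2,-0.7,0],[0,0,0]],
  [0.0,[-0.1,-0.5,0],[0,0,0]],
  [0.0,[-0.1,-0.4,0],[0,0,0]],
  [0.0,[-0.1,-0.3,0],[0,0,0]],
  [0.0,[0,-0.2,0],[0,0,0]],
])

```text
time_s: 32.68
tool_pos: [0.5616, 0.1416, 0.0641]
tool_rot: [177.7, -1.0, 66.0]
force: [7.6, -2.0, -6.6]
grip_width: 0.0085
```

```bash
python3 -c "
from h import *
print(env.get_obs()['qpos'].round(1),env.get_obs()['wrist_torque'])
go([.6516-.0904,.1239+.0170,.064],68)"
```

```text
[-61.   21.9  52.  107.4 -19.7  57.8 -24.9] [-0.4602827  -0.87261745  0.05654267]
at [0.5616 0.1416 0.0641] [177.7  -1.   66. ] F [ 7.6 -2.  -6.6] w 0.0085 t 32.7
shift [-0.08 -0.01  0.01] turn [ 2.3 -1.  -2. ] rows>= 0.4
```

>>> servo_tool([
  [0.0,[0,0,0],[1.5,-0.5,1]],
  [0.0,[0,0,0],[0,0,4.5]],
  [0.0,[0,0,0],[0,0,4.5]],
  [0.0,[0,0,0],[0,0,4.5]],
  [0.0,[0,0,0],[0,0,4.5]],
  [0.0,[0,0,0],[0,0,4.5]],
  [0.0,[0,0,0],[0,0,4.5]],
  [0.0,[0,0,0],[0,0,4.5]],
  [0.0,[0,0,0],[0,0,4.5]],
  [0.0,[0,0,0],[0,0,4.5]],
  [0.0,[0,0,0],[0,0,4.5]],
  [0.0,[0,0,0],[0,0,4.5]],
  [0.0,[0,0,0],[0,0,4.5]],
  [0.0,[0,0,0],[0,0,4.5]],
  [0.0,[0,0,0],[0,0,4.5]],
  [0.0,[0,0,0],[0,0,4.5]],
  [0.0,[0,0,0],[0,0,0]],
])

```text
time_s: 34.1
tool_pos: [0.5621, 0.1405, 0.0641]
tool_rot: [-179.8, -1.5, -6.4]
force: [3.8, -0.4, -3.1]
grip_width: 0.0087
```

```bash
python3 -c "
from h import *
print(env.get_obs()['qpos'].round(1),env.get_obs()['wrist_torque'])
go([.6516-.0904,.1239+.0170,.064],-11)"
```

```text
[-70.   30.3  66.6 106.7 -31.3  62.4 -88.1] [-0.13933828 -0.15702252 -0.07603598]
at [0.5621 0.1405 0.0641] [-179.8   -1.5   -6.4] F [ 3.8 -0.4 -3.1] w 0.0087 t 34.1
shift [-0.09 -0.03  0.  ] turn [-0.2 -1.5  4.6] rows>= 0.7
```

>>> servo_tool([
  [0.0,[-0.1,0,0],[0,-1,2.5]],
  [0.0,[-0.1,0,0],[0,0,2.5]],
  [0.0,[0,0,0],[0,0,2.5]],
  [0.0,[0,0,0],[0,0,2]],
  [0.0,[0,0,0],[0,0,2]],
])

```text
time_s: 34.52
tool_pos: [0.562, 0.1404, 0.0641]
tool_rot: [-179.8, -0.8, -17.6]
force: [2.8, -0.2, -2.0]
grip_width: 0.009
```

```bash
python3 -c "
from h import *
print(env.get_obs()['qpos'].round(1),env.get_obs()['wrist_torque'])
go([.6516-.0904,.1239+.0170,.064],-11)"
```

```text
[-70.   31.7  67.6 106.1 -32.6  63.8 -98.2] [-0.26796416 -0.42057874  0.69880211]
at [0.562  0.1404 0.0641] [-179.8   -0.8  -17.6] F [ 2.8 -0.2 -2. ] w 0.009 t 34.5
shift [-0.09 -0.02  0.01] turn [-0.2 -0.8 -6.6] rows>= 0.9
```

>>> servo_tool([
  [0.5,[0,0,0],[0,0,0]],
  [0.5,[0,0,0],[0,0,0]],
  [0.5,[0,0,0],[0,0,0]],
  [0.5,[0,0,-1],[0,0,0]],
  [0.5,[0,0,-2],[0,0,0]],
  [0.5,[0,0,-4],[0,0,0]],
  [0.5,[0,0,-4],[0,0,0]],
  [0.5,[0,0,-2],[0,0,0]],
  [0,[0,0,0],[0,0,0]],
])

```text
time_s: 35.27
tool_pos: [0.556, 0.1394, 0.2007]
tool_rot: [-180.0, -0.2, -17.2]
force: [0.2, 0.8, 0.4]
grip_width: 0.0409
```

>>> servo_tool([
  [0.0,[0,0,0],[0,0,-7]],
  [0.0,[0,0,0],[0,0,-7]],
  [0.0,[0,0,0],[0,0,-7]],
  [0.0,[0,0,0],[0,0,-7]],
  [0.0,[0,0,0],[0,0,-7]],
  [0.0,[0,0,0],[0,0,-7]],
  [0.0,[0,0,0],[0,0,-7]],
  [0.0,[0,0,0],[0,0,-7]],
  [0.0,[0,0,0],[0,0,-7]],
  [0.0,[0,0,0],[0,0,-7]],
  [0.0,[0,0,0],[0,0,-7]],
  [0.0,[0,0,0],[0,0,-7]],
  [0.0,[0,0,0],[0,0,-7]],
  [0.0,[0,0,0],[0,0,-3]],
  [0.0,[0,0,0],[0,0,0]],
])

```text
time_s: 36.52
tool_pos: [0.5506, 0.1344, 0.202]
tool_rot: [-179.7, -0.2, 79.4]
force: [0.4, -0.8, -0.3]
grip_width: 0.0005
```

```bash
cat >> h.py <<'E'
C0=np.array([.5822,.2424,0]); CR=R.from_euler("z",-10.65,degrees=True)
def ch(x,y,z): return C0+CR.apply(np.array([x,y,z])/1e3)   # chest frame mm -> world
def inch():
    p=CR.inv().apply(env.get_obs()["tool_pos"]-C0)*1e3; print("in chest mm",p.round(1))
E
python3 -c "
from h import *
print(env.get_obs()['qpos'].round(1))
go(ch(-15,40,170),79.35);inch()
i,K,T=cam('wrist'); cv2.imwrite('pics/w6.png',i); np.save('w6.npy',T)"
```

```text
[-61.4  12.   51.7  98.3 -10.   74.6 -18.2]
at [0.5506 0.1344 0.202 ] [-179.7   -0.2   79.4] F [ 0.4 -0.8 -0.3] w 0.0005 t 36.5
shift [15.18 -0.36  3.26] turn [-0.3 -0.2  0. ] rows>= 3.8
in chest mm [ -11.1 -112.   202. ]
```

View pics/w6.png

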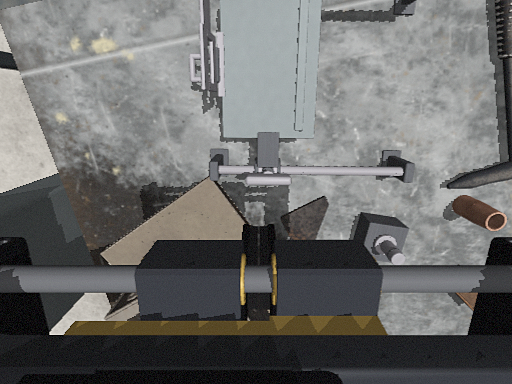

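>>> servo_tool([
  [0.0,[3.2,-0.1,0],[0,0,0]],
  [0.0,[3.6,0,0.5],[0,0,0]],
  [0.0,[3.6,0,0.8],[0,0,0]],
  [0.0,[3.4,0,0.8],[0,0,0]],
  [0.0,[1.5,0,0.8],[0,0,0]],
  [0.0,[0,0,0],[0,0,0]],
])

```text
time_s: 37.07
tool_pos: [0.5803, 0.2869, 0.1729]
tool_rot: [-179.7, -0.3, 78.1]
force: [-1.7, -0.6, 0.4]
grip_width: 0.0004
```

```bash
python3 -c "
from h import *
go(ch(-15,40,93),79.35);inch()"
```

```text
at [0.5803 0.2869 0.1729] [-179.7   -0.3   78.1] F [-1.7 -0.6  0.4] w 0.0004 t 37.1
shift [-0.4  -0.44  7.99] turn [-0.3 -0.4 -1.2] rows>= 2.0
in chest mm [-10.1  43.4 172.9]
```

>>> servo_tool([
  [0.0,[-0.4,-0.3,2.0],[-0.3,-0.4,-1.2]],
  [0.0,[0,0,3.0],[0,0,0]],
  [0.0,[0,0,2.2],[0,0,0]],
  [0.0,[0,0,0.5],[0,0,0]],
  [0.0,[0,0,0],[0,0,0]],
])

```text
time_s: 37.48
tool_pos: [0.5769, 0.2809, 0.0951]
tool_rot: [179.9, 0.2, 79.1]
force: [-1.2, 0.3, 0.7]
grip_width: 0.0004
```

```bash
python3 -c "
from h import *
go(ch(-34.5,40,94),79.35);inch()"
```

```text
at [0.5769 0.2809 0.0951] [179.9   0.2  79.1] F [-1.2  0.3  0.7] w 0.0004 t 37.5
shift [ 0.3  -2.22  0.1 ] turn [ 0.1  0.2 -0.3] rows>= 0.5
in chest mm [-12.3  36.8  95.1]
```

>>> servo_tool([
  [0.0,[0.3,-1.1,0],[0,0,0]],
  [0.0,[0,-1.1,0],[0,0,0]],
  [0.0,[0,-0.9,0.1],[0,0,0]],
  [0.0,[0,-0.9,0.3],[0,0,0]],
  [0.0,[0,-0.8,0.5],[0,0,0]],
  [0.0,[0,-0.6,0.7],[0,0,0]],
  [0.0,[0,-0.3,0.7],[0,0,0]],
  [0.0,[0,0,0],[0,0,0]],
])

```text
time_s: 38.15
tool_pos: [0.5197, 0.2955, 0.078]
tool_rot: [179.4, -0.3, 78.8]
force: [0.8, 0.2, -0.6]
grip_width: 0.0002
```

```bash
python3 -c "
from h import *
go(ch(-69,40,64),79.35);inch()"
```

```text
at [0.5197 0.2955 0.078 ] [179.4  -0.3  78.8] F [ 0.8  0.2 -0.6] w 0.0002 t 38.1
shift [-0.07  0.21  1.4 ] turn [ 0.6 -0.3 -0.5] rows>= 0.3
in chest mm [-71.2  40.7  78. ]
```

>>> servo_tool([
  [0.0,[0,-0.4,0.7],[0.6,-0.3,-0.5]],
  [0.0,[0,-0.4,0.8],[0,0,0]],
  [0.0,[0,-0.2,0.9],[0,0,0]],
  [0.0,[0,0,0.9],[0,0,0]],
  [0.0,[0,0,0.9],[0,0,0]],
  [0.0,[0,0,0.9],[0,0,0]],
  [0.0,[0,0,0.3],[0,0,0]],
  [0.0,[0,0,0],[0,0,0]],
])

```text
time_s: 38.82
tool_pos: [0.5345, 0.2941, 0.0405]
tool_rot: [178.1, -0.9, 78.9]
force: [-1.3, 0.5, -1.5]
grip_width: 0.0
```

```bash
python3 -c "
from h import *
go(ch(-80,40,22),79.35);inch()"
```

```text
at [0.5345 0.2941 0.0405] [178.1  -0.9  78.9] F [-1.3  0.5 -1.5] w 0.0 t 38.8
shift [-0.25 -2.41  1.77] turn [ 1.9 -0.9 -0.5] rows>= 0.7
in chest mm [-56.4  42.   40.5]
```

```bash
python3 -c "
from h import *
i,K,T=cam('scene'); a=cv2.resize(i[110:210,180:290],None,fx=5,fy=5,interpolation=cv2.INTER_CUBIC)
j,K,T=cam('wrist'); b=cv2.resize(j[110:310,180:330],None,fx=1.7,fy=2.5,interpolation=cv2.INTER_CUBIC)
cv2.imwrite('pics/m1.png',cv2.hconcat([a,b[:500,:250]]))"
```

```text
(no output)
```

View pics/m1.png

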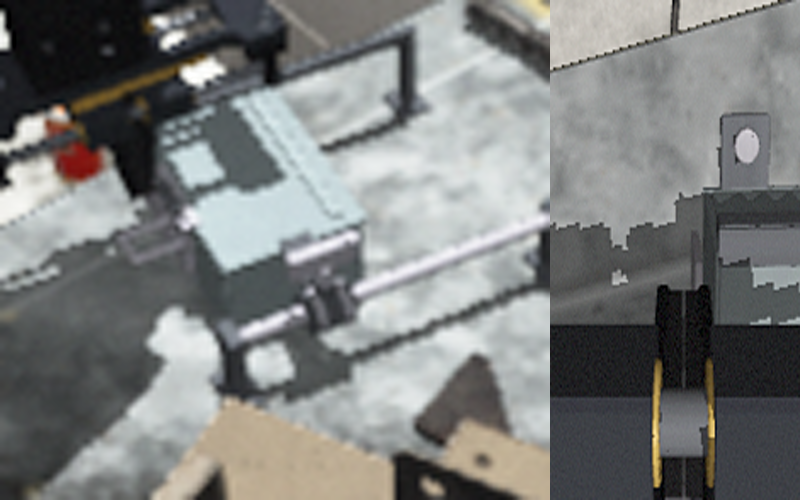

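>>> servo_tool([
  [0.0,[0,-0.6,0.6],[1.5,-0.9,0]],
  [0.0,[0,-0.4,0.8],[0,0,0]],
  [0.0,[0,0,0.4],[0,0,0]],
  [0.0,[0,0,0],[0,0,0]],
])

```text
time_s: 39.25
tool_pos: [0.5352, 0.2943, 0.0404]
tool_rot: [179.2, -0.5, 78.6]
force: [-1.9, 0.6, 1.3]
grip_width: 0.0004
```

```bash
python3 -c "
from h import *
go(ch(-60,40,22),79.35);inch()"
```

```text
at [0.5352 0.2943 0.0404] [179.2  -0.5  78.6] F [-1.9  0.6  1.3] w 0.0004 t 39.2
shift [-0.25 -0.45  1.83] turn [ 0.8 -0.5 -0.8] rows>= 0.5
in chest mm [-55.7  42.3  40.4]
```

>>> servo_tool([
  [0.0,[0,0.4,0],[0,0,0]],
  [0.0,[0,0.4,0],[0,0,0]],
  [0.0,[0,0.4,0],[0,0,0]],
  [0.0,[0,0.4,0],[0,0,0]],
])

```text
time_s: 39.58
tool_pos: [0.5357, 0.2946, 0.0402]
tool_rot: [-178.8, -0.3, 78.8]
force: [-11.3, -2.6, 19.7]
grip_width: 0.0004
```

```bash
python3 -c "
from h import *
go(ch(-60,40,22),79.35);inch()"
```

```text
at [0.5357 0.2946 0.0402] [-178.8   -0.3   78.8] F [-11.3  -2.6  19.7] w 0.0004 t 39.6
shift [-0.29 -0.43  1.83] turn [-1.2 -0.3 -0.5] rows>= 0.5
in chest mm [-55.3  42.7  40.2]
```

>>> servo_tool([
  [0.0,[0,0,-0.8],[0,0,0]],
  [0.0,[0,0,-0.8],[0,0,0]],
  [0.0,[0,0,0],[0,0,0]],
])

```text
time_s: 39.83
tool_pos: [0.5334, 0.2944, 0.0536]
tool_rot: [-178.5, -0.1, 78.8]
force: [-0.3, -0.1, 1.0]
grip_width: 0.0004
```

>>> servo_tool([
  [0.0,[0,-0.8,0],[-0.6,0,0]],
  [0.0,[0,-0.8,0],[0,0,0]],
  [0.0,[0,0,0],[0,0,0]],
])

```text
time_s: 40.08
tool_pos: [0.517, 0.2967, 0.0519]
tool_rot: [-179.1, 0.0, 78.8]
force: [0.3, 0.7, -0.1]
grip_width: 0.0007
```

```bash
python3 -c "
from h import *
go(ch(-85,40,22),79.35);inch()"
```

```text
at [0.517  0.2967 0.0519] [-179.1    0.    78.8] F [ 0.3  0.7 -0.1] w 0.0007 t 40.1
shift [-0.14 -1.04  3.01] turn [-0.9  0.  -0.6] rows>= 0.8
in chest mm [-74.1  41.3  51.9]
```

>>> servo_tool([
  [0.0,[0,-1.3,0],[-0.9,0,-0.6]],
  [0.0,[0,-0.4,1.0],[0,0,0]],
  [0.0,[0,-0.2,1.2],[0,0,0]],
  [0.0,[0,-0.1,0.9],[0,0,0]],
  [0.0,[0,0,0],[0,0,0]],
])

```text
time_s: 40.5
tool_pos: [0.4964, 0.3003, 0.0166]
tool_rot: [179.9, 0.1, 79.4]
force: [-0.2, -0.4, 0.6]
grip_width: 0.0005
```

```bash
python3 -c "
from h import *
go(ch(-60,41,22),79.35);inch()"
```

```text
at [0.4964 0.3003 0.0166] [1.799e+02 1.000e-01 7.940e+01] F [-0.2 -0.4  0.6] w 0.0005 t 40.5
shift [-0.01  3.5  -0.54] turn [0.1 0.1 0.1] rows>= 0.9
in chest mm [-95.   41.1  16.6]
```

Now push toward +x in steps.

>>> servo_tool([
  [0.0,[0,0.8,-0.3],[0,0,0]],
  [0.0,[0,0.8,0],[0,0,0]],
  [0.0,[0,0.5,0],[0,0,0]],
])

```text
time_s: 40.75
tool_pos: [0.5182, 0.2953, 0.018]
tool_rot: [-180.0, 0.2, 79.4]
force: [-0.4, 0.1, 0.7]
grip_width: 0.0003
```

>>> servo_tool([
  [0.0,[0,0.4,0],[0,0,0]],
  [0.0,[0,0.4,0],[0,0,0]],
])

```text
time_s: 40.92
tool_pos: [0.5294, 0.2928, 0.0187]
tool_rot: [179.9, 0.2, 79.3]
force: [-1.4, 0.8, -0.4]
grip_width: 0.0003
```

>>> servo_tool([
  [0.0,[0,0.4,0],[0,0,0]],
  [0.0,[0,0.3,0],[0,0,0]],
])

```text
time_s: 41.08
tool_pos: [0.5298, 0.2927, 0.0183]
tool_rot: [-179.1, 0.3, 79.3]
force: [-10.9, -1.0, 11.7]
grip_width: 0.0005
```

>>> servo_tool([
  [0.0,[0,0.3,0],[0,0,0]],
  [0.0,[0,0.3,0],[0,0,0]],
])

```text
time_s: 41.25
tool_pos: [0.5294, 0.2928, 0.0186]
tool_rot: [-178.2, 0.4, 79.4]
force: [-8.5, -0.3, 8.2]
grip_width: 0.0003
```

```bash
python3 -c "
from h import *
go(ch(-60,41,22),79.35);inch()"
```

```text
at [0.5294 0.2928 0.0186] [-178.2    0.4   79.4] F [-8.5 -0.3  8.2] w 0.0003 t 41.2
shift [ 0.12  0.11 -0.34] turn [-1.8  0.5  0.1] rows>= 0.3
in chest mm [-61.2  39.7  18.6]
```

>>> servo_tool([
  [0.0,[0,-0.8,0],[-1.0,0,0]],
  [0.0,[0,-1.2,0],[0,0,0]],
  [0.0,[0,-1.0,-2],[0,0,0]],
  [0.0,[0,0,-3.5],[0,0,0]],
  [0.3,[0,0,-4],[0,0,0]],
  [0.3,[0,0,-4],[0,0,0]],
  [0.3,[0,0,-4],[0,0,0]],
  [0.3,[0,0,-2],[0,0,0]],
  [0.3,[0,0,0],[0,0,0]],
])

```text
time_s: 42.0
tool_pos: [0.4995, 0.2983, 0.2217]
tool_rot: [-178.9, 0.6, 79.4]
force: [0.6, -0.4, 0.9]
grip_width: 0.0229
```

```bash
python3 -c "
from h import *
print(env.get_obs()['qpos'].round(1))
go([.6845,-.03,.2],79.35);inch()"
```

```text
[-74.3  14.1  48.5  93.7 -10.9  78.3 -34.8]
at [0.4995 0.2983 0.2217] [-178.9    0.6   79.4] F [ 0.6 -0.4  0.9] w 0.0229 t 42.0
shift [-28.83  24.28   2.02] turn [-1.1  0.6  0. ] rows>= 9.2
in chest mm [-91.6  39.7 221.7]
```

>>> servo_tool([
  [0.3,[-3.0,1.0,0],[-1.1,0.6,0]],
  [0.3,[-3.6,1.2,0],[0,0,0]],
  [0.3,[-3.6,1.2,0],[0,0,0]],
  [0.3,[-3.4,1.2,0],[0,0,0]],
  [0.3,[0,0,0],[0,0,0]],
  [0.3,[0,0,0],[0,0,0]],
])

```text
time_s: 42.5
tool_pos: [0.52, 0.1536, 0.221]
tool_rot: [179.8, -0.3, 79.7]
force: [-0.5, 1.6, -0.3]
grip_width: 0.0263
```

```bash
python3 -c "
from h import *
np.set_printoptions(precision=4,suppress=True)
i,K,T=cam('wrist'); np.save('w7.npy',T); cv2.imwrite('pics/w7.png',i)
print(proj(K,T,[ch(-51,-24,62),ch(-51,40,62),ch(-66,0,37),ch(-81.5,14,35),ch(-81.5,-14,35),ch(0,-105,92),ch(-53,40,14)]))
go([.6845,-.03,.2],79.35)"
```

```text
[[251.6327 106.4522]
 [251.6356  38.6757]
 [238.4262  83.3808]
 [224.1984  69.7959]
 [224.8603  96.6616]
 [300.7897 189.2588]
 [250.6518  47.3045]]
at [0.5202 0.1523 0.221 ] [179.8  -0.2  79.7] F [-0. -1.  0.] w 0.026 t 42.5
shift [-15.    19.43   2.11] turn [ 0.2 -0.2  0.3] rows>= 6.0
```

```bash
python3 -c "
import cv2,numpy as np
g=cv2.cvtColor(cv2.imread('pics/w7.png'),cv2.COLOR_BGR2GRAY)
print('cols 214..270'); 
for r in range(62,106,2): print(r,g[r,214:262])
" | sed 's/  */ /g'
```

```text
cols 214..270
62 [167 167 164 165 163 164 167 161 157 156 160 158 156 148 145 143 144 149
 156 161 162 163 162 163 162 162 166 170 176 175 175 182 166 88 99 102
 92 128 192 209 180 172 219 215 212 213 208 189]
64 [160 157 156 157 161 164 162 159 159 162 158 160 158 161 156 148 144 150
 149 152 153 154 160 161 160 163 161 160 165 163 165 169 182 172 93 107
 93 130 195 211 177 174 223 216 212 213 199 160]
66 [167 170 167 165 165 167 164 158 164 164 163 161 158 158 154 153 147 142
 144 143 149 153 159 160 163 158 163 162 162 167 180 161 81 94 92 72
 80 103 111 115 114 98 128 197 216 212 207 185]
68 [165 169 168 173 174 174 168 168 168 171 172 170 159 159 155 151 154 149
 144 140 145 143 149 143 141 146 151 157 163 163 166 146 80 83 87 66
 85 111 119 129 117 105 136 199 218 212 205 185]
70 [153 159 162 162 163 167 170 168 167 154 143 188 198 196 198 196 194 196
 197 197 197 198 195 193 194 189 191 190 188 185 187 189 191 184 93 74
 86 108 124 124 119 109 137 200 216 213 206 184]
72 [161 159 166 168 168 165 163 165 154 139 170 200 211 204 209 210 211 211
 213 211 212 212 215 214 214 214 2
[... 2365 characters left out ...]
73 174 158 82 87 88 94 88 79 120 176 153
 77 84 82 81 80 129 187 186 168 90 97 102 97 101 102 101 100 93
 85 96 137 122 156 232 222 214 212 207 202 180]
100 [175 177 174 172 174 174 180 159 74 83 85 93 87 90 86 93 88 95
 93 93 89 89 91 89 88 90 93 91 97 101 99 98 98 99 96 96
 76 134 209 195 148 219 215 212 208 201 179 181]
102 [180 180 176 175 169 174 180 185 179 165 103 108 113 112 107 86 86 91
 103 104 103 101 136 168 99 86 93 105 87 93 88 90 96 89 91 88
 67 130 209 192 154 217 214 210 210 201 180 183]
104 [183 185 186 181 180 183 183 181 179 173 178 176 177 175 176 178 176 171
 167 161 164 163 164 168 170 173 176 150 80 87 91 88 90 91 90 89
 71 135 214 193 155 217 214 211 207 201 181 180]
```

>>> servo_tool([
  [0.3,[-2.1,2.8,0],[0,0,0]],
  [0.3,[-2.4,3.2,0],[0,0,0]],
  [0.3,[-2.4,3.2,0.3],[0,0,0]],
  [0.3,[-2.4,3.2,0.5],[0,0,0]],
  [0.3,[-2.4,3.1,0.6],[0,0,0]],
  [0.3,[-2.2,3.0,0.6],[0,0,0]],
  [0.3,[-0.8,0.8,0],[0,0,0]],
  [0.3,[0,0,0],[0,0,0]],
  [0.3,[0,0,0],[0,0,0]],
])

```text
time_s: 43.3
tool_pos: [0.6903, -0.0144, 0.186]
tool_rot: [-179.3, -0.3, 81.3]
force: [-0.4, 0.3, 1.7]
grip_width: 0.0261
```

```bash
python3 -c "
from h import *
np.set_printoptions(precision=4,suppress=True,linewidth=250)
i,K,T=cam('wrist'); np.save('w8.npy',T); cv2.imwrite('pics/w8.png',i)
p=np.array([.6845,.0225]); uv=proj(K,T,[[*p,.075],[*p,.041],[*p,.036]]); print(uv)
g=cv2.cvtColor(i,cv2.COLOR_BGR2GRAY); u,v=uv[0].astype(int)
print(v-22,u-24)
for r in range(v-22,v+24,2): print(r,g[r,u-24:u+24:1])
print(env.get_obs()['qpos'].round(0)); go([.6845,.0225,.12],169.35)
" | sed 's/  */ /g'
```

```text
[[246.695 151.072 ]
 [248.2946 145.9059]
 [248.5018 145.2369]]
129 222
129 [154 149 149 156 145 66 102 135 128 129 132 133 129 135 130 128 132 135 129 130 128 131 126 125 126 130 126 124 124 130 132 132 126 133 135 129 129 129 133 128 130 132 131 129 130 130 131 129]
131 [144 150 160 168 153 80 108 133 129 130 132 134 131 130 132 130 136 131 127 131 132 133 130 123 130 128 127 127 129 129 128 124 128 130 129 127 132 132 131 129 130 131 123 130 132 130 132 128]
133 [169 167 171 154 74 97 120 126 125 128 135 134 131 127 127 134 132 132 129 130 133 128 122 120 126 125 126 121 134 131 126 121 127 131 128 127 131 134 130 132 130 127 126 133 133 137 129 125]
135 [143 159 169 160 78 105 133 123 126 134 134 132 129 128 127 133 133 127 128 111 82 134 196 220 217 215 214 215 219 220 222 213 182 121 124 125 130 132 131 131 127 128 129 129 136 133 130 128]
137 [152 151 154 143 84 109 128 127 131 135 136 128 131 135 134 136 128 115 154 210 216 213 209 212 210 212 210 212 213 213 215 215 214 218 216 180 119 127 128 130 127 126 128 129 129 130 126 128]
139 [151 157 145 74 98 124 130 129 127 130 132
[... 2931 characters left out ...]
7 150 154 158 159 161 157 160 169 176 183 186 183 182 163 98 110 134 143 122 122 121 129 129 123 121 124 127 129 134 124 142 174 176]
171 [152 170 174 179 167 165 161 156 144 150 156 157 152 145 143 151 155 160 160 164 164 168 168 173 172 174 171 169 168 165 167 171 178 182 180 187 193 173 124 166 164 156 140 131 132 151 172 173]
173 [141 139 147 157 161 169 167 165 156 155 157 158 154 154 156 161 167 166 169 164 160 156 159 154 153 159 165 162 164 162 162 161 164 166 168 168 165 161 165 164 158 154 154 160 169 169 161 160]
[-36. 32. 52. 80. -26. 80. 8.]
at [ 0.69 -0.0137 0.1861] [-179.3 -0.4 81.3] F [ 0.9 0.4 -0.1] w 0.0262 t 43.4
shift [ 3.46 -1.01 6.64] turn [ -0.3 -0.8 -88. ] rows>= 12.4
```

>>> servo_tool([
  [0.45,[1.5,-0.5,0],[0,0,-7]],
  [0.45,[0,0,0],[0,0,-7]],
  [0.45,[0,0,0],[0,0,-7]],
  [0.45,[0,0,0],[0,0,-7]],
  [0.45,[0,0,0],[0,0,-7]],
  [0.45,[0,0,0],[0,0,-7]],
  [0.45,[0,0,0],[0,0,-7]],
  [0.45,[0,0,0],[0,0,-7]],
  [0.45,[0,0,0],[0,0,-7]],
  [0.45,[0,0,0],[0,0,-7]],
  [0.45,[0,0,0],[0,0,-7]],
  [0.45,[0,0,0],[0,0,-7]],
  [0.45,[0,0,0],[0,0,-4]],
  [0.45,[0,0,0],[0,0,0]],
])

```text
time_s: 44.52
tool_pos: [0.6768, 0.0467, 0.1913]
tool_rot: [178.5, -0.9, 172.2]
force: [-0.6, 0.2, 0.2]
grip_width: 0.0393
```

```bash
python3 -c "
from h import *
print(env.get_obs()['qpos'].round(0)); go([.685,.0225,.12],169.35)"
```

```text
[-30.  26.  34.  82. -16.  78.  87.]
at [0.6768 0.0467 0.1913] [178.5  -0.9 172.2] F [-0.6  0.2  0.2] w 0.0393 t 44.5
shift [-1.25 -2.47  7.05] turn [ 1.5 -0.9  2.9] rows>= 1.8
```

>>> servo_tool([
  [0.45,[-1.2,-2.3,0],[1.5,-0.9,2.9]],
  [0.45,[-0.2,-0.4,2.0],[0,0,0]],
  [0.45,[0,0,2.5],[0,0,0]],
  [0.45,[0,0,1.5],[0,0,0]],
  [0.45,[0,0,0],[0,0,0]],
])

```text
time_s: 44.93
tool_pos: [0.6863, 0.03, 0.1332]
tool_rot: [179.6, 0.3, 169.4]
force: [-1.1, 0.6, -0.4]
grip_width: 0.0392
```

```bash
python3 -c "
from h import *
go([.685,.0225,.1],169.35)"
```

```text
at [0.6863 0.03   0.1332] [179.6   0.3 169.4] F [-1.1  0.6 -0.4] w 0.0392 t 44.9
shift [ 0.01 -0.79  3.32] turn [0.4 0.3 0.1] rows>= 0.8
```

>>> servo_tool([
  [0.45,[0,-0.8,0.5],[0.4,0.3,0]],
  [0.45,[0,-0.2,1.8],[0,0,0]],
  [0.45,[0,0,1.5],[0,0,0]],
  [0.45,[0,0,0],[0,0,0]],
])

```text
time_s: 45.27
tool_pos: [0.6848, 0.0243, 0.097]
tool_rot: [179.9, 0.2, 169.6]
force: [-1.4, -0.7, -1.6]
grip_width: 0.0392
```

```bash
python3 -c "
from h import *
go([.685,.0225,.046],169.35)"
```

```text
at [0.6848 0.0243 0.097 ] [179.9   0.2 169.6] F [-1.4 -0.7 -1.6] w 0.0392 t 45.3
shift [-0.04 -0.18  5.1 ] turn [0.1 0.2 0.2] rows>= 1.2
```

>>> servo_tool([
  [0.45,[0,-0.2,1.5],[0,0.2,0.2]],
  [0.45,[0,0,1.8],[0,0,0]],
  [0.45,[0,0,1.2],[0,0,0]],
  [0.45,[0,0,0.4],[0,0,0]],
  [0.45,[0,0,0],[0,0,0]],
])

```text
time_s: 45.68
tool_pos: [0.6861, 0.0228, 0.0471]
tool_rot: [179.8, 0.1, 169.3]
force: [-0.9, 0.1, -0.1]
grip_width: 0.0393
```

```bash
python3 -c "
from h import *
go([.685,.0225,.046],169.35)"
```

```text
at [0.6861 0.0228 0.0471] [1.798e+02 1.000e-01 1.693e+02] F [-0.9  0.1 -0.1] w 0.0393 t 45.7
shift [ 0.1  -0.05  0.1 ] turn [ 0.2  0.1 -0. ] rows>= 0.0
```

>>> servo_tool([
  [0.0,[0.1,0,0.1],[0,0,0]],
  [0.0,[0,0,0],[0,0,0]],
  [0.0,[0,0,0],[0,0,0]],
  [0.0,[0,0,0],[0,0,0]],
  [0.0,[0,0,0],[0,0,0]],
  [0.0,[0,0,0],[0,0,0]],
  [0.0,[0,0,0],[0,0,0]],
], force=40)

```text
time_s: 46.27
tool_pos: [0.687, 0.0228, 0.0491]
tool_rot: [179.8, 0.4, 169.3]
force: [-0.6, -1.0, -0.4]
grip_width: 0.015
```

```bash
python3 -c "
from h import *
go([.685,.0225,.046],169.35)"
```

```text
at [0.687  0.0228 0.0491] [179.8   0.4 169.3] F [-0.6 -1.  -0.4] w 0.015 t 46.3
shift [ 0.2  -0.07  0.31] turn [ 0.2  0.4 -0. ] rows>= 0.1
```

>>> servo_tool([
  [0.0,[0,0,-0.8],[0,0,0]],
  [0.0,[0,0,-1],[0,0,0]],
  [0.0,[0,0,-1.2],[0,0,0]],
  [0.0,[0,0,-2],[0,0,0]],
  [0.0,[0,0,-3],[0,0,0]],
  [0.0,[0,0,-3],[0,0,0]],
  [0.0,[0,0,-1],[0,0,0]],
  [0.0,[0,0,0],[0,0,0]],
])

```text
time_s: 46.93
tool_pos: [0.6858, 0.0219, 0.18]
tool_rot: [179.8, 0.4, 169.3]
force: [0.6, -0.3, -0.0]
grip_width: 0.0151
```

```bash
python3 -c "
from h import *
go(ch(-66,1,150),169.35)"
```

```text
at [0.6858 0.0219 0.18  ] [179.8   0.4 169.3] F [ 0.6 -0.3 -0. ] w 0.0151 t 46.9
shift [20.91 19.81  2.93] turn [ 0.2  0.4 -0.1] rows>= 7.1
```

>>> servo_tool([
  [0.0,[1.8,1.7,0],[0,0.4,0]],
  [0.0,[2.7,2.6,0],[0,0,0]],
  [0.0,[2.9,2.75,0],[0,0,0]],
  [0.0,[2.9,2.75,0],[0,0,0]],
  [0.0,[2.9,2.75,0],[0,0,0]],
  [0.0,[2.9,2.75,0],[0,0,0]],
  [0.0,[2.5,2.3,0],[0,0,0]],
  [0.0,[1.5,1.4,0],[0,0,0]],
  [0.0,[0,0,0],[0,0,0]],
  [0.0,[0,0,0],[0,0,0]],
])

```text
time_s: 47.77
tool_pos: [0.5136, 0.251, 0.1727]
tool_rot: [-179.8, -0.1, 169.0]
force: [0.3, -0.8, -1.0]
grip_width: 0.0148
```

```bash
python3 -c "
from h import *
go(ch(-64,1,100),169.35); inch()"
```

```text
at [0.5136 0.251  0.1727] [-1.798e+02 -1.000e-01  1.690e+02] F [ 0.3 -0.8 -1. ] w 0.0148 t 47.8
shift [-0.51  0.55  7.26] turn [-0.2 -0.1 -0.3] rows>= 1.8
in chest mm [-69.   -4.2 172.7]
```

>>> servo_tool([
  [0.0,[-0.5,0.5,1.0],[-0.2,0,-0.3]],
  [0.0,[-0.1,0.1,2.0],[0,0,0]],
  [0.0,[0,0,2.2],[0,0,0]],
  [0.0,[0,0,1.2],[0,0,0]],
  [0.0,[0,0,0],[0,0,0]],
])

```text
time_s: 48.18
tool_pos: [0.5261, 0.2504, 0.1033]
tool_rot: [-180.0, 0.1, 168.9]
force: [-0.8, 0.2, -0.1]
grip_width: 0.0147
```

```bash
python3 -c "
from h import *
go(ch(-64,1,95),169.35); inch()"
```

```text
at [0.5261 0.2504 0.1033] [-1.800e+02  1.000e-01  1.689e+02] F [-0.8  0.2 -0.1] w 0.0147 t 48.2
shift [0.74 0.34 0.83] turn [-0.   0.1 -0.4] rows>= 0.3
in chest mm [-56.6  -2.5 103.3]
```

>>> servo_tool([
  [0.0,[0.7,0.35,0.3],[0,0.1,-0.4]],
  [0.0,[0.1,0.05,0.3],[0,0,0]],
  [0.0,[0,0,0],[0,0,0]],
  [0.0,[0,0,0],[0,0,0]],
])

```text
time_s: 48.52
tool_pos: [0.5213, 0.2518, 0.0958]
tool_rot: [-179.8, 0.1, 169.0]
force: [-0.2, -0.3, -0.3]
grip_width: 0.0149
```

```bash
python3 -c "
from h import *
go(ch(-64,1,95),169.35); inch()
i,K,T=cam('wrist'); j,K2,T2=cam('scene')
print(proj(K,T,[ch(-66,0,37),ch(-66,1,54),ch(-81.5,14,35)]),proj(K2,T2,[ch(-66,0,37)]))
a=cv2.resize(i[170:330,170:340],None,fx=3,fy=3,interpolation=cv2.INTER_CUBIC)
u,v=proj(K2,T2,[ch(-66,0,37)])[0].astype(int); b=cv2.resize(j[v-48:v+32,u-24:u+24],None,fx=6,fy=6,interpolation=cv2.INTER_CUBIC)
cv2.imwrite('pics/m2.png',cv2.hconcat([a,b]))"
```

```text
at [0.5213 0.2518 0.0958] [-1.798e+02  1.000e-01  1.690e+02] F [-0.2 -0.3 -0.3] w 0.0149 t 48.5
shift [0.24 0.3  0.08] turn [-0.2  0.1 -0.4] rows>= 0.1
in chest mm [-61.6  -2.   95.8]
[[261.78428275 200.63438459]
 [263.31011402 208.1060451 ]
 [279.67004804 180.88113683]] [[210.399657   157.09629715]]
```

View pics/m2.png

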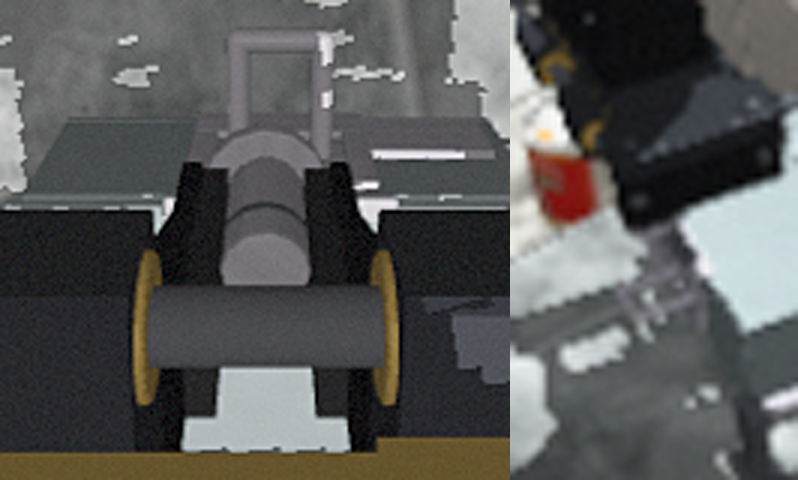

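```bash
python3 -c "
from h import *
i,K,T=cam('wrist')
f=lambda p,z:print(p,(CR.inv().apply(back(K,T,[np.array(p)/3+170-.3],z)[0]-C0)*1e3).round(1))
inch(); tz=env.get_obs()['tool_pos'][2]
for dz in (9,12): f([267,260],tz+(dz+17)/1e3); f([266,130],tz+(dz-17)/1e3); f([210,165],tz+(dz-17)/1e3)
f([280,32],.035); f([280,52],.035); f([229,32],.035); f([331,32],.035); f([280,125],.037)
go(ch(-64,1.3,70),169.35)"
```

```text
in chest mm [-61.5  -1.8  96.2]
[267, 260] [-64.4  -2.1 122.2]
[266, 130] [-75.1  -2.3  88.2]
[210, 165] [-67.4 -14.   88.2]
[267, 260] [-66.1  -2.1 125.2]
[266, 130] [-76.3  -2.3  91.2]
[210, 165] [-68.7 -13.8  91.2]
[280, 32] [-81.7   1.2  35. ]
[280, 52] [-76.3   1.2  35. ]
[229, 32] [-81.8 -12.1  35. ]
[331, 32] [-81.7  14.4  35. ]
[280, 125] [-56.7   1.1  37. ]
at [0.5214 0.252  0.0962] [-1.798e+02  1.000e-01  1.690e+02] F [-0.3  0.8 -1.2] w 0.0152 t 48.7
shift [0.25 0.31 2.62] turn [-0.2  0.1 -0.4] rows>= 0.6
```

>>> servo_tool([
  [0.0,[0.4,0.33,0.2],[-0.2,0.1,-0.4]],
  [0.0,[0.1,0.05,0.2],[0,0,0]],
  [0.0,[0,0,0],[0,0,0]],
])

```text
time_s: 48.92
tool_pos: [0.5176, 0.2578, 0.0933]
tool_rot: [179.8, 0.1, 169.4]
force: [0.6, -0.6, -0.7]
grip_width: 0.015
```

```bash
python3 -c "
from h import *
inch();go(ch(-65.5,1.3,85),169.35)"
```

```text
in chest mm [-66.4   3.2  93.3]
at [0.5176 0.2578 0.0933] [1.798e+02 1.000e-01 1.694e+02] F [ 0.6 -0.6 -0.7] w 0.015 t 48.9
shift [-0.08 -0.2   0.82] turn [0.2 0.1 0.1] rows>= 0.2
```

>>> servo_tool([
  [0.0,[-0.05,-0.2,0.5],[0.2,0.1,0.1]],
  [0.0,[0,0,0.5],[0,0,0]],
  [0.0,[0,0,0],[0,0,0]],
])

```text
time_s: 49.17
tool_pos: [0.5176, 0.2564, 0.0827]
tool_rot: [180.0, -0.0, 169.4]
force: [0.1, -0.1, -0.1]
grip_width: 0.0148
```

```bash
python3 -c "
from h import *
inch();go(ch(-65.5,1.3,70),169.35)"
```

```text
in chest mm [-66.1   1.8  82.7]
at [0.5176 0.2564 0.0827] [180.   -0.  169.4] F [ 0.1 -0.1 -0.1] w 0.0148 t 49.2
shift [-0.06 -0.05  1.27] turn [ 0. -0.  0.] rows>= 0.3
```

>>> servo_tool([
  [0.0,[0,-0.05,0.4],[0,0,0]],
  [0.0,[0,0,0.4],[0,0,0]],
  [0.0,[0,0,0.4],[0,0,0]],
  [0.0,[0,0,0],[0,0,0]],
])

```text
time_s: 49.5
tool_pos: [0.5172, 0.2553, 0.0687]
tool_rot: [-179.9, -0.1, 169.4]
force: [0.1, -0.3, -0.9]
grip_width: 0.0151
```

```bash
python3 -c "
from h import *
inch();go(ch(-65.5,1.3,51),169.35); print(env.get_obs()['wrist_torque'])"
```

```text
in chest mm [-66.3   0.7  68.7]
at [0.5172 0.2553 0.0687] [-1.799e+02 -1.000e-01  1.694e+02] F [ 0.1 -0.3 -0.9] w 0.0151 t 49.5
shift [-0.08  0.07  1.77] turn [-0.1 -0.1  0. ] rows>= 0.4
[0.05461236 0.00638926 0.01267114]
```

>>> servo_tool([
  [0.0,[-0.05,0.05,0.4],[0,0,0]],
  [0.0,[0,0,0.4],[0,0,0]],
  [0.0,[0,0,0.4],[0,0,0]],
  [0.0,[0,0,0],[0,0,0]],
])

```text
time_s: 49.83
tool_pos: [0.5178, 0.2556, 0.0551]
tool_rot: [-179.9, -0.1, 169.4]
force: [-0.0, -0.2, -0.9]
grip_width: 0.0152
```

>>> servo_tool([
  [0.0,[0,0,0.2],[0,0,0]],
  [0.0,[0,0,0.2],[0,0,0]],
])

```text
time_s: 50.0
tool_pos: [0.518, 0.2557, 0.051]
tool_rot: [-179.9, -0.0, 169.4]
force: [-0.9, -0.5, -0.5]
grip_width: 0.0147
```

```bash
python3 -c "
from h import *
inch();go(ch(-65.5,1.3,51),169.35); print(env.get_obs()['wrist_torque'])"
```

```text
in chest mm [-65.5   1.2  51. ]
at [0.518  0.2557 0.051 ] [-179.9   -0.   169.4] F [-0.9 -0.5 -0.5] w 0.0147 t 50.0
shift [-0.    0.01 -0.  ] turn [-0.1 -0.   0. ] rows>= 0.0
[0.02647746 0.07421199 0.01390251]
```

>>> servo_tool([
  [0.0,[0,0,0.2],[0,0,0]],
  [0.0,[0,0,0.2],[0,0,0]],
])

```text
time_s: 50.17
tool_pos: [0.5185, 0.2558, 0.0486]
tool_rot: [-180.0, -0.1, 169.4]
force: [-6.4, -3.8, 23.4]
grip_width: 0.015
```

```bash
python3 -c "
from h import *
inch();go(ch(-65.5,1.3,51),169.35); print(env.get_obs()['wrist_torque'])"
```

```text
in chest mm [-65.1   1.4  48.6]
at [0.5185 0.2558 0.0486] [-1.800e+02 -1.000e-01  1.694e+02] F [-6.4 -3.8 23.4] w 0.015 t 50.2
shift [ 0.04 -0.01 -0.24] turn [-0.  -0.1  0. ] rows>= 0.1
[-0.90899417  1.75952461  0.02651901]
```

>>> servo_tool([
  [0.0,[0,0,0],[0,0,0]],
  [0.4,[0,0,0],[0,0,0]],
  [0.4,[0,0,0],[0,0,0]],
  [0.4,[0,0,0],[0,0,0]],
  [0.4,[0,0,-1],[0,0,0]],
  [0.4,[0,0,-2],[0,0,0]],
  [0.4,[0,0,-3.5],[0,0,0]],
  [0.4,[0,0,-4],[0,0,0]],
  [0.4,[0,0,-3],[0,0,0]],
  [0.4,[0,0,0],[0,0,0]],
])

```text
time_s: 51.0
tool_pos: [0.5175, 0.2546, 0.1901]
tool_rot: [-179.8, -0.2, 169.3]
force: [1.0, 0.4, 0.2]
grip_width: 0.0348
```

```bash
python3 -c "
from h import *
np.set_printoptions(linewidth=300)
inch(); coupons('top')
i,K,T=cam('wrist'); cv2.imwrite('pics/w9.png',i)
for q in ([-67,1,76],[-67,1,42],[-80,1,42],[-54,1,42],[-81.5,14,35]): print(q,proj(K,T,[ch(*q)]).round(1))
u,v=proj(K,T,[ch(-67,1,76)])[0].astype(int); g=cv2.cvtColor(i,cv2.COLOR_BGR2GRAY); print(u,v)
for r in range(v-44,min(v+28,384),3): print(r,g[r,u-34:u+36:2])
" | sed 's/  */ /g'
```

```text
in chest mm [-65.9 -0. 190.1]
top px [485. 155.] c [ 618.5 -686. ] size [23.8 80.2] yaw -85.0
top px [481. 191.] c [ 503.1 -665. ] size [44.1 73.9] yaw -14.3
[-67, 1, 76] [[261.2 187.4]]
[-67, 1, 42] [[261.1 178.7]]
[-80, 1, 42] [[261.1 166.8]]
[-54, 1, 42] [[261.1 190.3]]
[-81.5, 14, 35] [[273.1 164.1]]
261 187
143 [104 101 96 98 103 104 108 109 101 107 98 97 102 97 101 99 93 100 102 96 100 95 98 92 89 92 98 93 91 103 122 111 76 177 180]
146 [ 99 96 111 101 100 102 112 110 102 97 104 108 102 100 97 93 93 92 102 92 92 91 94 91 91 99 96 93 97 101 117 110 115 165 174]
149 [188 191 190 95 99 107 110 107 100 104 99 104 101 99 94 92 136 184 185 188 90 93 91 96 95 100 94 92 91 89 112 121 125 157 164]
152 [102 98 97 102 93 111 111 107 106 95 99 98 98 96 90 92 100 94 94 95 93 92 93 94 100 98 90 89 92 86 105 120 98 159 161]
155 [106 107 96 96 100 110 102 99 103 93 93 100 99 96 96 92 92 100 103 94 90 89 86 93 94 90 91 87 91 95 110 118 198 159 161]
158 [203 211 197 90 103 104 102 99 106 99 92 93 94 94 95 92 93 88 94 87 124 153 180 189 191 155 99 81 90 97 105 114 144 167 161]
161 [197 196 196 11
[... 1695 characters left out ...]
9 66 67 64 58 50 75 104 60 128 127 130 130 131 129 128 127 128 124 124 128 124 121 120 156 161 161 148 60 68 66 69 73 72]
203 [ 90 84 88 140 222 217 220 220 222 212 127 118 123 120 121 121 124 125 128 125 129 119 118 120 158 229 226 226 226 229 223 87 95 100 99]
206 [185 185 188 147 207 206 208 207 206 209 209 209 209 211 209 210 212 212 211 210 213 213 212 214 214 212 213 211 215 213 213 184 188 186 188]
209 [184 186 187 185 187 189 186 188 189 186 186 187 186 188 188 187 186 187 188 186 187 185 189 187 186 189 189 188 184 182 183 188 185 186 186]
212 [183 183 184 185 186 184 187 187 189 185 185 184 183 188 185 188 185 183 187 186 187 186 187 188 188 189 188 190 190 187 184 183 187 188 189]
```

```bash
python3 -c "
from h import *
T=np.load('w6.npy'); K=np.array([[297.1585,0,258.18],[0,297.1585,191.35],[0,0,1]])
print(CR.inv().apply(back(K,T,[[246,180],[291,181]],.092)-C0)*1e3)
i=cv2.imread('pics/w6.png'); g=cv2.cvtColor(i,cv2.COLOR_BGR2GRAY)[174:190,240:298]
p=np.argwhere(g>170)[:,::-1]+[240,174]; print(len(p),cv2.fitLine(p.astype(np.float32),2,0,.01,.01).ravel())
o=env.get_obs(); print(o['time_s'],o['force'],env.sign_off())"
```

```text
[[ -22.62488897 -104.00158186   92.        ]
 [  20.16437958 -104.90154164   92.        ]]
280 [9.9932826e-01 3.6647286e-02 2.6779999e+02 1.8032857e+02]
the job is handed in; nothing more can be done
51.1 [-0.12951876  0.4637759  -0.89149748] None
```

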